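Fit a charged cell in the microscope lamp's battery tray

ROBOT

A 7-joint arm with a two-finger parallel gripper is mounted at the origin on the work surface. World frame = base frame: x ahead of the robot, y to its left, z up, the work surface at z = 0. Lengths are in m, angles in rad, forces in N, time in s.
With the tool pointing down it reaches from about 0.4 to 0.875 m from the base axis. Payload 19.3 kg.
Tool frame: the origin (TCP) lies between the finger pads; the fingertips stand 17 mm ahead of it and the grasp point (between the pads) lies 2 mm behind it (bot.tips_ahead is the z of the fingertips in the tool frame, in m); z points along the fingers, y is the direction in which the jaws open and shut (so a half turn about z gives the same grasp; the last joint's range is limited). The gripper opens to 85 mm and grips with 20 to 120 N. Pads are 22 mm wide; open, the fingers measure 114 mm over their backs; the gripper's body (76 mm by 85 mm) begins 54 mm behind the grasp point. The pads swing forward as they close: fully open they stand 13 mm farther back than shut.
Start: joints at [1.157, 0.521, -0.036, 1.599, 0.021, 1.021, -0.113], TCP at [0.211, -0.588, 0.248] pointing down, gripper open.
Joint ranges: [-2.91, 2.91], [-0.3, 2.13], [-1.5, 1.42], [0.17, 2.43], [-1.26, 4.41], [0.16, 1.93], [-2.52, 2.52]. Speed limits (rad/s): [1.89, 1.89, 2.39, 2.39, 3.01, 3.01, 3.01].

INTERFACE

Orientations are given as [roll, pitch, yaw] about the fixed x, y, z axes, in that order (R = Rz(yaw) Ry(pitch) Rx(roll)).
In Python, from workcell import telemetry, cams, job, bot gives the robot as it stands.
- The arm moves only by the tool arm_command, never from a script. Its argument "deltas" is a list of rows, each a list of 7 numbers: the opening, from -1 (shut) to 1 (fully open), so that 0 is half open, then the shift along the tool's x, y, z normalised to -1 to 1, where 1 is 150 mm, then the turn, a rotation vector about the tool's x, y, z normalised to -1 to 1, where 1 is 45 degrees. In form: [[hand, tx, ty, tz, rx, ry, rz], ...]. A call has 1 to 8 rows; each row is the pose to reach, as a shift and turn from the pose commanded when the call began, along the tool's axes at that moment; what a row does not reach only later rows make up. A row lasts 1/8 s, in which the tool goes at most 62.5 mm and 10.7 degrees, less where a joint would pass 70% of its speed; a pose out of reach is approached as far as the arm can. A call with a number of a shift or a turn outside -1 to 1 is refused whole. A call with a gripper value outside its range is refused whole. The fingers move at their own pace and stop on an object; "newtons" is the grip in N (left out, the last holds). Time passes only in rows, so rows that repeat a pose let the fingers close. It gives the time, the measured TCP pose, the force and the opening at its end, in the units of the state.
- telemetry.observe(): the state, without advancing time (a new reading comes with each control period).
- cams.grab_frame(name): name is "scene" or "side" or "wrist"; returns the picture (480x640x3 uint8, blue, green, red); there is no depth.
- cams.get_calibration(name): a dict with "fx", "fy", "cx", "cy" (pixels), "k1" (the pictures are not rectified: a ray, as slopes to the right and down, at radius r is drawn at 1 + k1 r^2 times it, then the intrinsics apply), "R" (3x3) and "t" (3): a world point X has camera coordinates R X + t. Camera axes: x right, y down, z forward; pixel columns grow to the right and rows downward; lengths in m; the calibration is good to about 2 mm. A picture is of the moment at which its call begins: read the wrist's pose just before it. get_calibration takes no time and is no camera call; for the wrist camera it gives the pose at the moment of the call.
- job.job_done(): hands the job in, once; it reports no verdict.
The state is a dict: "clock": time; "qpos": joint angles; "qd": joint speeds; "joint_efforts": joint torques, N m; "position": TCP position; "tool_rot": TCP orientation; "force": force on the tool from outside, world axes, zero at the start; "moment": the same for the moment, N m; "grip_width": finger opening in m.
Only numpy, scipy, OpenCV 4.12 (cv2) and the standard library are available. Lean on these libraries where they do the work, as an engineer would, in place of code of your own. Each camera call takes 0.05 s, during which the arm holds its last target.

TASK

Fit the green charged cell in the cordless microscope lamp: draw the empty battery tray straight out by its pull to the stop. Put the cell in minus end first, pushing that end back against the spring while the plus end is still raised, then press the plus end down until the clips hold it by themselves. Slide the loaded tray fully home, and do not disturb the red flat cell, the petri dish, the dropper bottle or the microscope.

Things in the scene. Friction and masses are not known exactly. Their poses are not given: they have to be found in the camera images.
- lamp: Cordless lamp: fixed blue box 190 mm deep, 124 wide, 62 high. Two stiff gooseneck arms rise 150 to 170 mm behind its front face to 250 mm height and spread 115 mm to each side; their heads hang 200 mm high, 100 mm behind the front face. Origin: on the bench under the middle of the front face, where the tray's channel opens; x points into the box, z up.
- tray (a joint): How far the battery tray is drawn out of the lamp, m: 0 fully home (its front plate meets the lamp's front face), 0.14 at its stop. It slides level along the lamp's -x; about 3 N of friction. At the stop the bay for the cell is wholly outside, its rear end 19 mm in front of the lamp.
- tray_pull (a point): Middle of the tray's black pull: an upright fin, 46 mm long out from the front plate, 9 mm thick (along y), 13 to 47 mm above the bench, with a 14 mm thick upright bead at its outer end. The point is 30 mm above the bench, 20 mm out from the plate. Pinch the fin from above. x points into the lamp. The grey front plate is 76 mm wide, 8 mm thick, 50 mm high.
- bay (a point): Middle of the floor of the tray's bay for the cell, 10 mm above the bench, between spring and plus contact (it lies 45.5 mm from plus_contact, along x); x points to the plus contact, into the lamp. The bay is open above and at the sides: only rails 6 mm tall, 36 mm apart inside, 46 mm outside. Behind the front plate a spring housing stands up to 38 mm above the bench.
- plus_contact (a point): Middle of the copper contact on the end stop at the lamp side of the bay, 26.5 mm above the bench: the tip of a fitted cell's plus button rests here. x points from the spring to this contact (into the lamp), z up; a fitted cell's axis is the line through this point along x. The end stop is 46 mm wide, 8 mm thick, its sloped top up to 38 mm above the bench.
- spring_tip (a point): Middle of the face of the spring contact (steel button 12 mm across on a coil) at the front end of the bay, by the pull, 26.5 mm above the bench, facing plus_contact. Free, it stands 86 mm from plus_contact, so that a fitted cell (91 mm) keeps it pushed back 5 mm, away from the lamp; 0.8 N per mm. x as plus_contact.
- spring (a joint): How far the spring contact is pushed back, towards the pull, m: 0 free, about 0.005 with a cell fitted, 0.012 at its stop.
- clips (a point): Midway between the two steel spring clips, one on each side of the bay, 23 mm from plus_contact towards the spring, on the fitted cell's axis, 26.5 mm above the bench. Each is 16 mm long (along x) and 44 mm high above the bench; their beads, 37.5 mm high, 25 mm apart, spread and close over the cell. Laid on the beads the cell is some 22 mm too high there; 10 to 15 N snaps it down.
- fresh_cell: The charged cell: green jacket, white band near its plus end; 33 mm diameter, body 88 mm long, and a steel button (10 mm across, 3 mm long) in the middle of the plus end; 180 to 260 g. Lies on its side on the bench, in any direction. Origin: on its axis, mid-length of the 88 mm body; x points along the axis to the plus end; it may be rolled about x by any angle.
- fresh_plus (a point): Tip of the green cell's plus button, on its axis, 47 mm from the cell's origin.
- fresh_minus (a point): Middle of the green cell's flat minus end, on its axis, 44 mm from the cell's origin.
- flat_cell: Flat cell of the same size, with a red jacket, lying on its side on the bench; origin and axes as fresh_cell. To be left alone.
- petri_dish: Closed clear petri dish, 90 mm diameter, 15 mm high, on the bench. Origin: centre of its underside. To be left alone.
- dropper_bottle: Amber dropper bottle with a black bulb, 34 mm diameter, 104 mm high, standing to the left of the tray's path. Origin: centre of its underside. To be left alone.
- microscope: Grey school microscope, fixed, to the left (+y) of the lamp: base 200 x 150 mm, 430 mm high, its eyepiece leaning along its own -x to 140 mm from the centre. Origin: on the bench under the middle of its base. Not to be touched.
Not all that is in view belongs to the job. Leave any blue, purple or yellow look-alike of the fresh_cell alone.

How it is judged:
On the way, in this order (a step that is already met when the one before it is completed fails the run):
1. the tray is drawn out to its stop (value of joint tray above 0.132 m), for 0.1 s.
2. the cell's minus end is pushed back against the spring contact while its plus end is still raised (value of joint tray above 0.12 m and value of joint spring above 0.0015 m and distance between fresh_minus and spring_tip below 0.014 m and z of fresh_plus in the frame of plus_contact above 0.006 m), for 0.1 s.
3. the plus end is pressed down and the clips hold the cell by themselves (value of joint tray above 0.1 m and distance between fresh_plus and plus_contact below 0.004 m and distance between fresh_minus and spring_tip below 0.004 m and value of joint spring above 0.003 m and contact force between the fingers and fresh_cell below 0.2 N), for 0.2 s.
At the end, for the whole second after the job is handed in: The tray is home to within 4 mm; the green cell lies in it at rest, its plus button within 4 mm of the plus contact and its minus end within 4 mm of the spring contact, which it keeps pressed back by more than 3 mm; the red cell, petri dish and dropper bottle are within 20 mm of where they began (value of joint tray below 0.004 m and distance between fresh_plus and plus_contact below 0.004 m and distance between fresh_minus and spring_tip below 0.004 m and value of joint spring above 0.003 m and linear speed of fresh_cell below 0.01 m/s and distance of each of flat_cell, petri_dish, dropper_bottle from where it was at the start of the episode below 0.02 m); the robot touches nothing.
It fails at once if the red cell, the petri dish or the dropper bottle is shifted by more than 20 mm (distance of any of flat_cell, petri_dish, dropper_bottle from where it was at the start of the episode above 0.02 m).
It fails at once if the dropper bottle is tipped by more than 0.35 rad (angle between dropper_bottle's own z axis and vertical above 0.35 rad).
It fails at once if the microscope is struck (more than 5 N) (contact force between any of the arm, the fingers and microscope above 5 N).
It also fails if it takes over 70 s, if anything falls off the work surface, if the arm or the gripper's body presses on something with over 40 N, if the wrist force passes 120 N, or if a joint passes its speed limit or range.

## Working session

There is one attempt and no reset: what is moved stays moved. The work goes in short steps, Python scripts to look and compute and a tool call to move; the robot and the scene stay as the last step left them, time stands still between calls to the robot, and variables do not carry over. Pictures are saved under pics/ and viewed, and the job is handed in when it is done.

Besides the shell and the picture viewer there is one more tool, called after "Emit:" as name(argument=value, ...), one argument or row to a line, values as JSON. arm_command: Moves the arm, as the interface text tells. Its arguments: {"type":"object","properties":{"deltas":{"type":"array","items":{"type":"array","items":{"type":"number"}}},"newtons":{"type":"number"}},"required":["deltas"]}

```bash
mkdir -p pics; ls; python3 - <<'E'
from workcell import telemetry, cams, job, bot
import cv2
print(telemetry.observe()); print(bot.tips_ahead)
for n in ["scene","side","wrist"]:
    c=cams.get_calibration(n); print(n,c)
    cv2.imwrite(f"pics/{n}0.png",cams.grab_frame(n))
E
```

```text
pics
{'clock': 0.0, 'qpos': array([ 1.15678125,  0.52200002, -0.0363406 ,  1.59999412,  0.02121259,
        1.02113656, -0.11282671]), 'qd': array([ 7.73489494e-04, -1.25428501e-03,  1.11535067e-03,  2.30610769e-03,
        7.10994251e-04, -1.59656006e-04, -2.54375428e-05]), 'joint_efforts': array([-1.56027894e-03, -9.27111125e+01,  1.97931938e+00, -3.69940138e+01,
        1.78863649e-02,  8.16744257e-03,  1.77174320e-05]), 'position': array([ 0.21053621, -0.58812784,  0.24773928]), 'tool_rot': array([-3.14044342e+00,  8.78585671e-05,  3.43796222e-01]), 'force': array([-0.18088333, -0.33480981,  0.45643485]), 'moment': array([-0.0369364 , -0.00068745, -0.00315286]), 'grip_width': 0.08545181072647805}
0.017
scene {'fx': 592.2652370138904, 'fy': 592.2652370138904, 'cx': 325.77548872754693, 'cy': 240.26000427059535, 'k1': -0.09336141194388921, 'R': array([[ 0.76024974,  0.64962932,  0.00144452],
       [ 0.37777191, -0.44028865, -0.81451475],
       [-0.52849666,  0.61978033, -0.58014104]]), 't': array([-0.41412666, -0.18455647,  1.53578223])}
side {'fx': 487.78901594812305, 'fy': 487.78901594812305, 'cx': 319.3281206228603, 'cy': 240.15793154767758, 'k1': -0.010343973318086043, 'R': array([[-0.56292783,  0.82635092, -0.01601311],
       [ 0.60555676,  0.39917737, -0.68844639],
       [-0.56250624, -0.39724248, -0.72511044]]), 't': array([ 0.35918741, -0.31072177,  1.5459134 ])}
wrist {'fx': 406.15745413721095, 'fy': 406.15745413721095, 'cx': 315.1359351702436, 'cy': 243.93010993752938, 'k1': -0.014979187660876445, 'R': array([[ 3.37419808e-01, -9.41354253e-01, -2.08848135e-04],
       [-8.97281058e-01, -3.21689249e-01,  3.02328845e-01],
       [-2.84665728e-01, -1.01824345e-01, -9.53203665e-01]]), 't': array([-0.62537048, -0.04047959,  0.37886437])}
```

View pics/scene0.png

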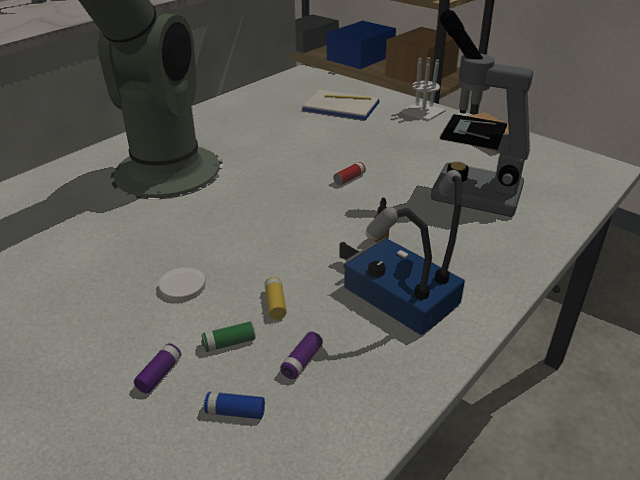

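View pics/side0.png

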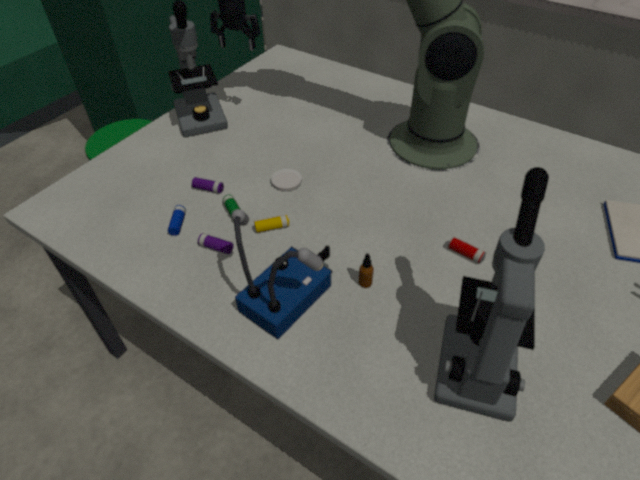

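View pics/wrist0.png

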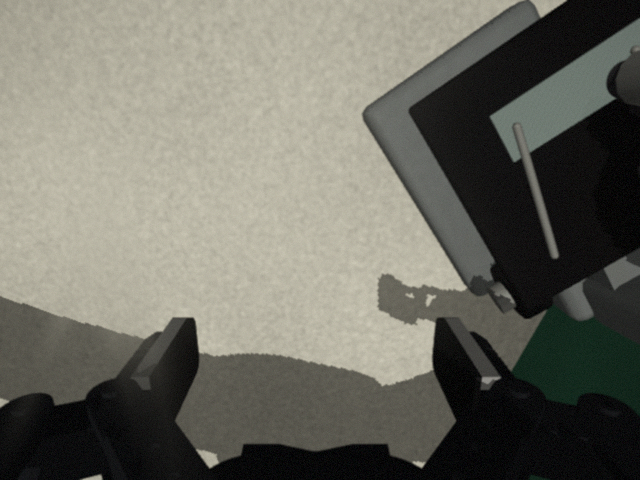

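```bash
cat > h.py <<'E'
import numpy as np, cv2
from workcell import telemetry, cams, job, bot
def ray(c,u,v):
    xd=np.array([(u-c['cx'])/c['fx'],(v-c['cy'])/c['fy']])
    x=xd.copy()
    for _ in range(20): x=xd/(1+c['k1']*(x@x))
    d=c['R'].T@np.array([x[0],x[1],1.]); o=-c['R'].T@c['t']
    return o,d/np.linalg.norm(d)
def onz(c,u,v,z):
    o,d=ray(c,u,v); return o+d*(z-o[2])/d[2]
def proj(c,X):
    p=c['R']@np.asarray(X,float)+c['t']; x=p[:2]/p[2]; x=x*(1+c['k1']*(x@x))
    return np.array([c['fx']*x[0]+c['cx'],c['fy']*x[1]+c['cy']])
def tri(c1,p1,c2,p2):
    o1,d1=ray(c1,*p1);o2,d2=ray(c2,*p2)
    A=np.stack([d1,-d2],1); s=np.linalg.lstsq(A,o2-o1,rcond=None)[0]
    a=o1+s[0]*d1;b=o2+s[1]*d2
    return (a+b)/2,np.linalg.norm(a-b)
E
python3 - <<'E'
from h import *
np.set_printoptions(precision=4,suppress=True)
for n in ['scene','side']:
    c=cams.get_calibration(n); print(n,'cam',-c['R'].T@c['t'])
    im=cv2.imread(f'pics/{n}0.png'); hsv=cv2.cvtColor(im,cv2.COLOR_BGR2HSV)
    for name,lo,hi,z in [('green',(45,80,30),(85,255,255),.0165),('red',(0,120,50),(8,255,255),.0165),('bluebox',(100,120,30),(118,255,255),.04),('yellow',(18,120,50),(32,255,255),.0165),('purple',(130,80,30),(160,255,255),.0165)]:
        m=cv2.inRange(hsv,lo,hi); N,l,s,ce=cv2.connectedComponentsWithStats(m)
        for i in range(1,N):
            if 60<s[i,4]<15000: print(name,s[i],ce[i],onz(c,*ce[i],z))
    for k in ('scene','side'): pass
c=cams.get_calibration('side')
for p in [(325,257),(287,180),(366,284)]: print(p,onz(c,*p,.02))
c=cams.get_calibration('scene')
for p in [(181,284)]: print(p,onz(c,*p,.01))
# crops
im=cv2.imread('pics/scene0.png'); cv2.imwrite('pics/sc1.png',cv2.resize(im[200:360,300:500],None,fx=4,fy=4,interpolation=cv2.INTER_CUBIC)[:600])
im=cv2.imread('pics/side0.png'); cv2.imwrite('pics/si1.png',cv2.resize(im[170:340,160:390],None,fx=3.4,fy=3.4,interpolation=cv2.INTER_CUBIC))
E
```

```text
scene cam [ 1.1962 -0.7641  0.7412]
green [213 322  41  27 678] [233.1976 334.5221] [ 0.597  -0.3078  0.0165]
red [337 164  24  19 240] [349.9083 172.2333] [0.3902 0.2744 0.0165]
bluebox [ 327   21   69   48 2369] [358.2444  43.7218] [-0.205   1.0723  0.04  ]
bluebox [303 100  76  20 193] [343.2228 112.6166] [0.1754 0.5112 0.04  ]
bluebox [ 346  239  118   95 5231] [407.3959 286.5249] [ 0.7671 -0.0287  0.04  ]
bluebox [216 393  48  26 997] [239.6931 405.4062] [ 0.734  -0.4172  0.04  ]
yellow [325  95  46   4  74] [347.8378  96.6486] [0.0712 0.6637 0.0165]
yellow [451 163  15   7  88] [457.8977 165.8523] [0.5798 0.4841 0.0165]
yellow [266 283  20  36 575] [275.4104 300.5496] [ 0.5901 -0.1964  0.0165]
purple [289 332  33  36 570] [306.5263 348.0316] [ 0.7146 -0.2488  0.0165]
purple [134 350  41  43 883] [154.0793 371.282 ] [ 0.5626 -0.4503  0.0165]
purple [281 362  17  17 172] [288.8953 370.1802] [ 0.7261 -0.3042  0.0165]
side cam [1.2599 0.4413 0.9128]
green [ 182    0   82   81 3093] [221.925   37.9395] [-0.1825 -1.0566  0.0165]
green [224 198  15  17 143] [230.7552 205.007 ] [ 0.5884 -0.3264  0.0165]
red [449 238  29  21 283] [462.6007 247.7986] [0.3904 0.2621 0.0165]
bluebox [604 204  36  58 138] [616.9275 241.5435] [0.1874 0.5716 0.04  ]
bluebox [168 210  16  25 271] [175.7934 222.0664] [ 0.7334 -0.382   0.04  ]
bluebox [ 236  257   95   81 3774] [283.4213 295.4838] [ 0.7677 -0.0079  0.04  ]
yellow [194 106  13   7  73] [199.726  108.9178] [ 0.2771 -0.7427  0.0165]
yellow [254 216  29  16 314] [268.1146 223.8758] [ 0.5899 -0.1951  0.0165]
yellow [610 376  30  47 366] [628.5683 396.9891] [0.581  0.6832 0.0165]
purple [192 178  22  13 212] [202.4906 183.783 ] [ 0.5649 -0.4547  0.0165]
purple [204 236  29  18 325] [217.8  244.12] [ 0.7173 -0.2562  0.0165]
(325, 257) [ 0.6066 -0.0043  0.02  ]
(287, 180) [ 0.422  -0.2589  0.02  ]
(366, 284) [0.6237 0.1217 0.02  ]
(181, 284) [ 0.412  -0.2767  0.01  ]
```

View pics/sc1.png

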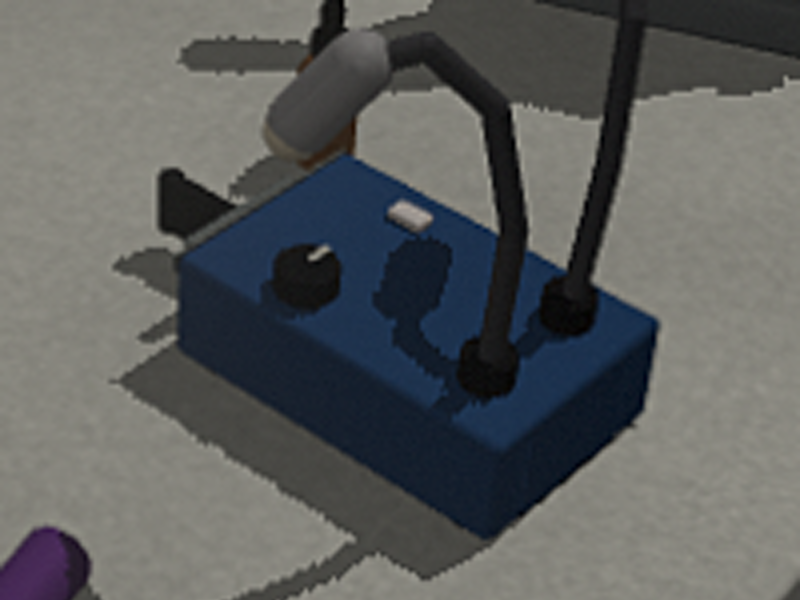

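View pics/si1.png

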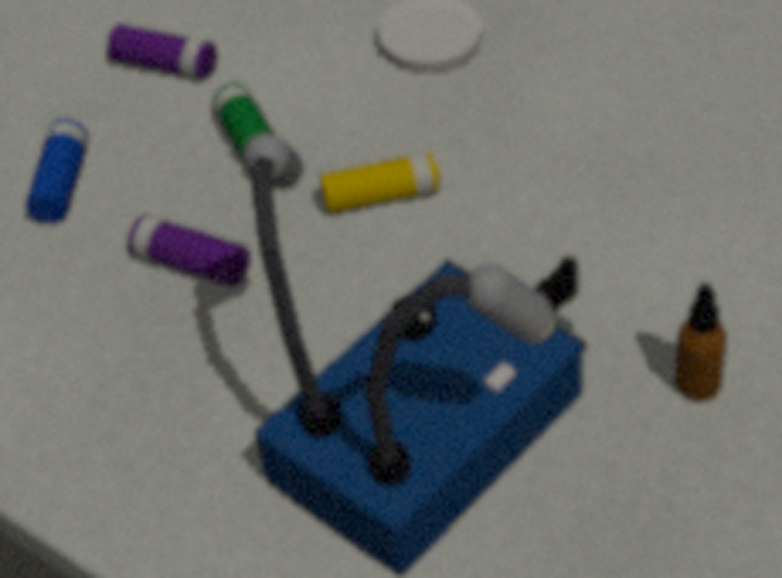

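```bash
python3 - <<'E'
from h import *
np.set_printoptions(precision=4,suppress=True)
c=cams.get_calibration('scene');s=cams.get_calibration('side')
A=[onz(c,300+x/4,200+y/4,.062) for x,y in [(180,258),(347,155),(657,322),(492,450)]]
B=[onz(s,160+x/3.4,170+y/3.4,.062) for x,y in [(447,262),(583,345),(402,530),(262,440)]]
for a,b in zip(A,B): print(a,b)
for P in (A,B):
    fr,fl,bl,br=P; x=(bl+br-fl-fr); print('yaw',np.arctan2(x[1],x[0]), 'front mid',(fr+fl)/2,np.linalg.norm(x)/2,np.linalg.norm(fl-fr))
pl=tri(c,(300+166/4,200+172/4),s,(160+570/3.4,170+262/3.4));print('pull bead top',pl)
# green: ends
for n,cc in(('scene',c),('side',s)):
    im=cv2.imread(f'pics/{n}0.png')
    
im=cv2.imread('pics/scene0.png'); cv2.imwrite('pics/sc2.png',cv2.resize(im[310:360,190:270],None,fx=10,fy=10,interpolation=cv2.INTER_CUBIC))
E
```

```text
[ 0.6555 -0.0744  0.062 ] [ 0.6551 -0.0673  0.062 ]
[0.666  0.0444 0.062 ] [0.6657 0.0533 0.062 ]
[0.85   0.0295 0.062 ] [0.8484 0.0418 0.062 ]
[ 0.8395 -0.0915  0.062 ] [ 0.8442 -0.0739  0.062 ]
yaw -0.0867086681699972 front mid [ 0.6607 -0.015   0.062 ] 0.18467135628386422 0.11926035477537002
yaw -0.048593337430019944 front mid [ 0.6604 -0.007   0.062 ] 0.1861545717214743 0.12108866393073109
pull bead top (array([ 0.592 , -0.0056,  0.0432]), np.float64(0.0021078488642017616))
```

View pics/sc2.png

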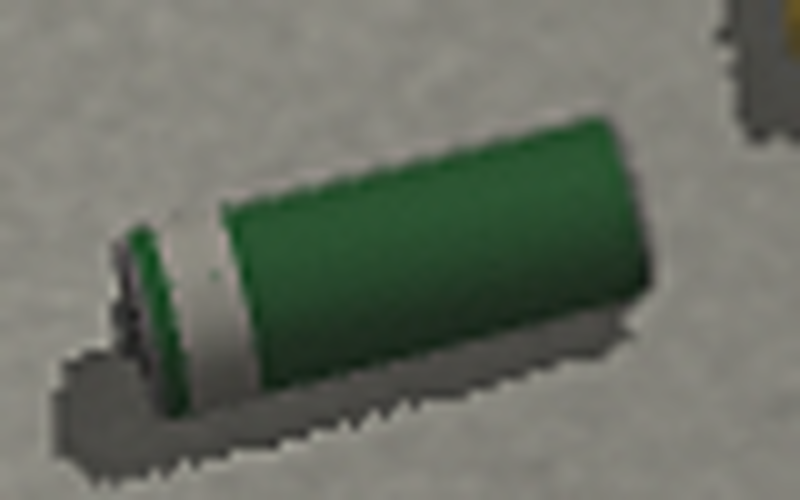

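```bash
cat >> h.py <<'E'
from scipy.spatial.transform import Rotation as Ro
def Rt(e): return Ro.from_euler('xyz',e)   # fixed axes
def row(p,e,p0=None,e0=None):
    s=telemetry.observe()
    p0=s['position'] if p0 is None else np.array(p0); e0=s['tool_rot'] if e0 is None else e0
    R0=Rt(e0); d=R0.inv().apply(np.array(p)-p0)/.15; r=(R0.inv()*Rt(e)).as_rotvec()/(np.pi/4)
    return np.round(np.r_[d,r],4)
np.set_printoptions(precision=4,suppress=True)
E
python3 - <<'E'
from h import *
print([a for a in dir(bot) if a[0]!='_'])
s=telemetry.observe(); c=cams.get_calibration('wrist')
R=Rt(s['tool_rot']); print('cam in tool',R.inv().apply(-c['R'].T@c['t']-s['position'])); print('cam axes in tool (cols)',(R.inv().as_matrix()@c['R'].T))
c=cams.get_calibration('scene')
pl,mi=onz(c,205.5,342.5,.0165),onz(c,252.5,330.5,.0165); print(pl,mi,np.linalg.norm(pl-mi),np.arctan2(*(pl-mi)[1::-1]))
for t in [([.56,-.30,.30],[np.pi,0,0.34]),([.60,-.0,.3],[np.pi,0,0])]: print(row(*t))
E
```

```text
['IKError', 'tips_ahead']
cam in tool [ 0.0762  0.0006 -0.1255]
cam axes in tool (cols) [[ 0.0004 -0.9532 -0.3023]
 [ 1.      0.0001  0.0009]
 [-0.0008 -0.3023  0.9532]]
[ 0.5756 -0.3521  0.0165] [ 0.6152 -0.279   0.0165] 0.08310608530859073 -2.067084075257606
[ 2.8409 -1.0241 -0.3468 -0.0011  0.      0.0048]
[ 3.7661 -2.8172 -0.3452 -0.0011  0.0002  0.4377]
```

```bash
python3 - <<'E'
from h import *
s=telemetry.observe();p=s['position'];e=np.array([np.pi,0,s['tool_rot'][2]])
P=np.array([.56,-.15,.25]);n=4
for i in range(n):
    p2=p+(P-p)/(n-i); e2=e.copy(); e2[2]+= (np.pi-e[2])/(n-i)
    print(row(p2,e2,p,e)); p,e=p2,e2
E
```

```text
[ 0.7945 -0.4913 -0.0036  0.      0.     -0.8906]
[ 0.9243  0.1355 -0.0036 -0.      0.     -0.8906]
[ 0.62    0.6987 -0.0036 -0.      0.     -0.8906]
[ 0.0245  0.9338 -0.0036  0.      0.     -0.8906]
```

Emit:
arm_command(
  deltas=[
    [1,0.794,-0.491,0,0,0,-0.89],
    [1,0.794,-0.491,0,0,0,-0.89],
    [1,0.794,-0.491,0,0,0,-0.89],
    [1,0.794,-0.491,0,0,0,-0.89],
  ],
)

```text
clock: 0.65
position: [0.2992, -0.4776, 0.2484]
tool_rot: [3.142, -0.0, 1.051]
force: [-0.7, -0.8, 0.4]
grip_width: 0.0857
```

Emit:
arm_command(
  deltas=[
    [1,0.924,0.136,0,0,0,-0.89],
    [1,0.924,0.136,0,0,0,-0.89],
    [1,0.924,0.136,0,0,0,-0.89],
    [1,0.924,0.136,0,0,0,-0.89],
  ],
)

```text
clock: 1.15
position: [0.3864, -0.3681, 0.2483]
tool_rot: [3.141, -0.0, 1.75]
force: [-0.4, 0.2, 0.0]
grip_width: 0.0855
```

Emit:
arm_command(
  deltas=[
    [1,0.62,0.699,0,0,0,-0.89],
    [1,0.62,0.699,0,0,0,-0.89],
    [1,0.62,0.699,0,0,0,-0.89],
    [1,0.62,0.699,0,0,0,-0.89],
  ],
)

```text
clock: 1.65
position: [0.4738, -0.2584, 0.2482]
tool_rot: [3.141, -0.0, 2.449]
force: [-1.0, -0.2, 0.6]
grip_width: 0.0853
```

Emit:
arm_command(
  deltas=[
    [1,0.025,0.934,0,0,0,-0.89],
    [1,0.025,0.934,0,0,0,-0.89],
    [1,0.025,0.934,0,0,0,-0.89],
    [1,0.025,0.934,0,0,0,-0.89],
    [1,0.025,0.934,0,0,0,-0.89],
  ],
)

```text
clock: 2.28
position: [0.5603, -0.1506, 0.2479]
tool_rot: [3.141, -0.001, 3.139]
force: [-0.3, 0.3, -0.2]
grip_width: 0.0854
```

```bash
python3 - <<'E'
from h import *
import pickle
s=telemetry.observe(); c=cams.get_calibration('wrist'); im=cams.grab_frame('wrist')
cv2.imwrite('pics/w1.png',im); pickle.dump((s,c),open('w1.pkl','wb'))
print(s['clock'],s['position'],s['tool_rot'],s['qpos'])
E
```

```text
2.275 [ 0.5603 -0.1506  0.2479] [ 3.1411 -0.0006  3.139 ] [ 0.7045  0.5528 -0.7882  1.6933  0.4352  1.0803  1.349 ]
```

View pics/w1.png

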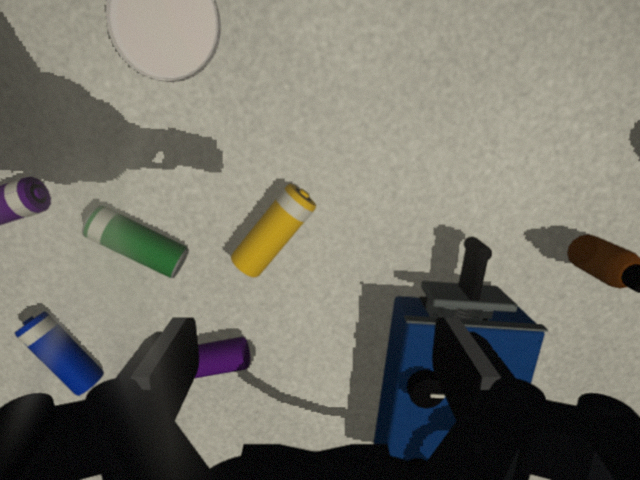

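```bash
python3 - <<'E'
from h import *
im=cv2.imread('pics/w1.png')
cv2.imwrite('pics/w1a.png',cv2.resize(im[220:370,380:560],None,fx=4.4,fy=4,interpolation=cv2.INTER_CUBIC))
cv2.imwrite('pics/w1b.png',cv2.resize(im[190:290,70:200],None,fx=6,fy=6,interpolation=cv2.INTER_CUBIC))
E
```

```text
(no output)
```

View pics/w1a.png

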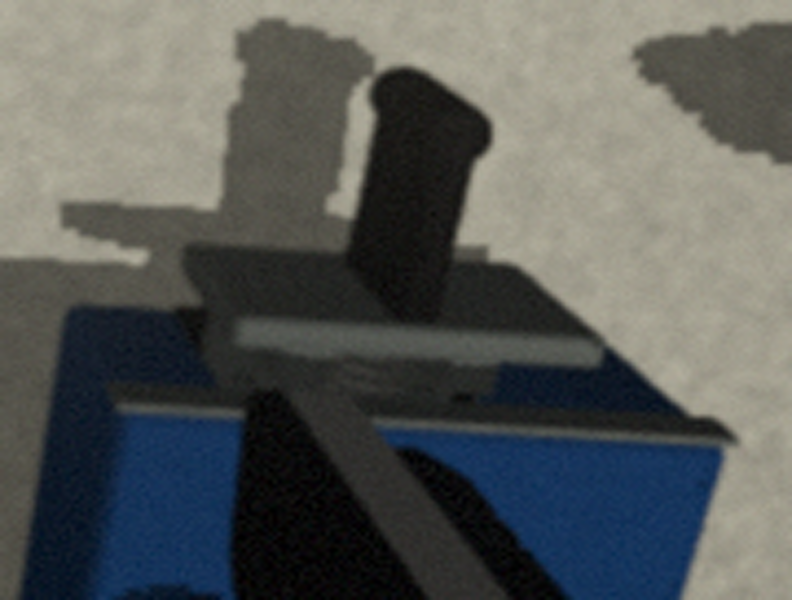

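View pics/w1b.png

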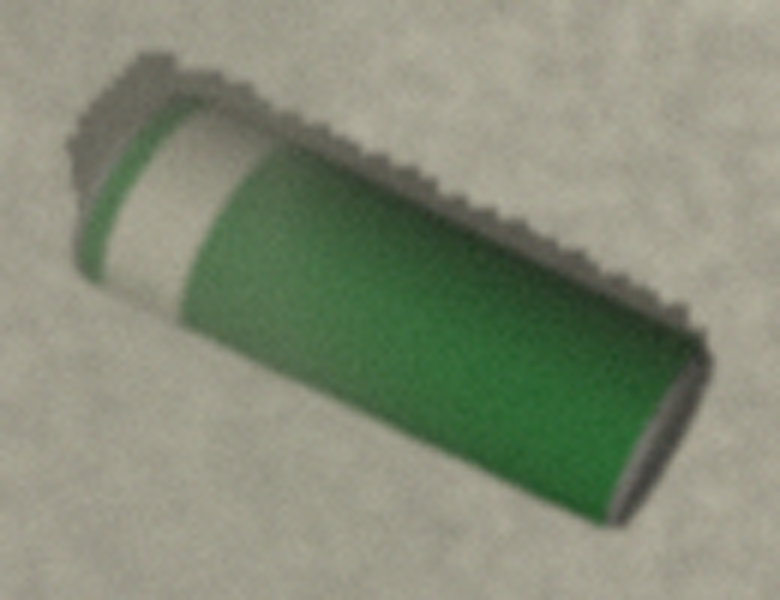

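```bash
python3 - <<'E'
from h import *
import pickle
s,c=pickle.load(open('w1.pkl','rb'))
f=lambda x,y,z:onz(c,380+x/4.4,220+y/4,z)
L=f(237,320,.05);R=f(605,342,.05);print('plate',L,R,np.linalg.norm(L-R),(L+R)/2,'yaw',np.arctan2((R-L)[1],(R-L)[0])+np.pi/2 if 0 else np.arctan2(-(R-L)[0],(R-L)[1]))
L=f(118,408,.062);R=f(728,446,.062);print('lamp',L,R,np.linalg.norm(L-R),(L+R)/2,np.arctan2(-(R-L)[0],(R-L)[1]))
print('bead top back left/right',f(375,90,.047),f(490,130,.013),'fin at plate bottom', f(402,320,.047),f(440,318,.047))
print('bead top front',f(405,120,.047), 'fin mid near plate',f(420,318,.047))
g=lambda x,y,z:onz(c,70+x/6,190+y/6,z)
print('cell silh', [g(*p,.0165) for p in [(195,97),(85,275),(705,345),(612,523)]])
E
```

```text
plate [ 0.6359 -0.048   0.05  ] [0.6415 0.0263 0.05  ] 0.07452523693185681 [ 0.6387 -0.0108  0.05  ] yaw -0.07494054220333318
lamp [ 0.6508 -0.0732  0.062 ] [0.6606 0.0479 0.062 ] 0.12154102107710577 [ 0.6557 -0.0127  0.062 ] -0.08017374419169597
bead top back left/right [ 0.5843 -0.0251  0.047 ] [0.6048 0.0137 0.013 ] fin at plate bottom [ 0.6375 -0.0138  0.047 ] [ 0.637  -0.0062  0.047 ]
bead top front [ 0.591  -0.0186  0.047 ] fin mid near plate [ 0.637  -0.0103  0.047 ]
cell silh [array([ 0.5589, -0.3428,  0.0165]), array([ 0.5867, -0.3642,  0.0165]), array([ 0.5981, -0.2698,  0.0165]), array([ 0.6277, -0.2874,  0.0165])]
```

```bash
python3 - <<'E'
from h import *
import pickle
s,c=pickle.load(open('w1.pkl','rb'))
f=lambda x,y,z:onz(c,380+x/4.4,220+y/4,z)
print('bead top right edge',f(491,135,.047),'bottom left edge',f(373,92,.013))
print('fin root left bottom',f(350,258,.013),'right top',f(440,320,.047))
u=np.array([np.cos(.078),-np.sin(.078)]);n=np.array([-u[1],u[0]])
for k in (20,39,46):
  q=np.array([.6387,-.0108])-u*k/1000
  for z in(.013,.047):
    for w in(-7,7):
      a=proj(c,np.r_[q+n*w/1000,z]); print(k,z,w,(a-[380,220])*[4.4,4])
E
```

```text
bead top right edge [ 0.5944 -0.0015  0.047 ] bottom left edge [ 0.5954 -0.0123  0.013 ]
fin root left bottom [ 0.6372 -0.0128  0.013 ] right top [ 0.6375 -0.0062  0.047 ]
20 0.013 -7 [343.5573 184.0515]
20 0.013 7 [407.5072 188.22  ]
20 0.047 -7 [401.1319 239.1237]
20 0.047 7 [470.8294 243.5946]
39 0.013 -7 [359.7454 107.9774]
39 0.013 7 [424.6259 112.3015]
39 0.047 -7 [419.7977 156.862 ]
39 0.047 7 [490.6033 161.5197]
46 0.013 -7 [365.8206  79.3736]
46 0.013 7 [431.0497  83.7572]
46 0.047 -7 [426.8148 125.8706]
46 0.047 7 [498.0361 130.5999]
```

```bash
python3 - <<'E'
from h import *
P0=[.6178,-.0092,.12];e=[np.pi,0,np.pi-.078]
print(row(P0,e)); print(row([.6178,-.0092,.030],e,P0,e))
print('pull -145', row([.6178-.145*.997,-.0092+.145*.078,.030],e,[.6178,-.0092,.030],e))
E
```

```text
[-0.3794  0.9459  0.8538  0.0003 -0.0006  0.0925]
[ 0.  -0.   0.6  0.   0.   0. ]
pull -145 [0.9667 0.0001 0.     0.     0.     0.    ]
```

Emit:
arm_command(
  deltas=[
    [0,-0.379,0.946,0,0,0,0.092],
    [0,-0.379,0.946,0.5,0,0,0.092],
    [0,-0.379,0.946,0.853,0,0,0.092],
    [0,-0.379,0.946,0.853,0,0,0.092],
    [0,-0.379,0.946,0.853,0,0,0.092],
  ],
)

```text
clock: 2.95
position: [0.6165, -0.0078, 0.1185]
tool_rot: [3.141, -0.003, 3.066]
force: [-0.5, -0.3, 0.2]
grip_width: 0.0431
```

Emit:
arm_command(
  deltas=[
    [0,0,0,0.35,0,0,0],
    [0,0,0,0.5,0,0,0],
    [0,0,0,0.6,0,0,0],
    [0,0,0,0.6,0,0,0],
  ],
)

```text
clock: 3.45
position: [0.6176, -0.009, 0.0306]
tool_rot: [-3.142, -0.0, 3.067]
force: [-0.8, 0.1, -1.0]
grip_width: 0.0426
```

```bash
python3 - <<'E'
from h import *
s=telemetry.observe(); print(s['position'],s['tool_rot'],s['force'],s['qpos'])
cv2.imwrite('pics/w2.png',cams.grab_frame('wrist'))
E
```

```text
[ 0.6176 -0.009   0.0306] [-3.1416 -0.0001  3.0667] [-0.8352  0.1205 -1.0131] [ 0.3159  0.8708 -0.603   1.7262  0.6777  0.7641  0.8678]
```

View pics/w2.png

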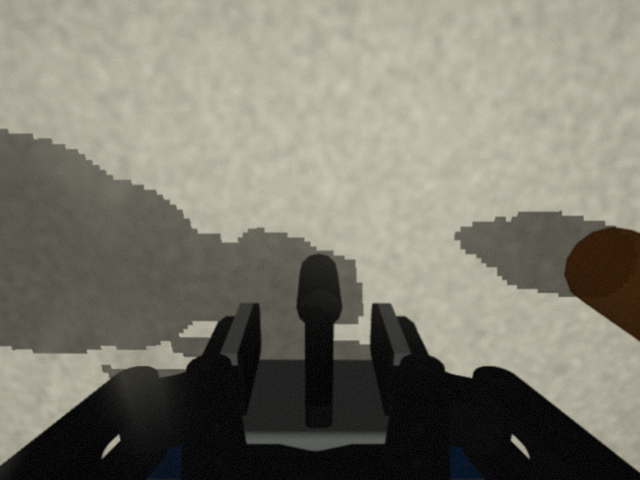

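The fin (column ~319, rows 255–425) stands centred between the two pads (columns 248 and 383). I close and pull.

Emit:
arm_command(
  deltas=[
    [-1,0,0,0,0,0,0],
    [-1,0,0,0,0,0,0],
    [-1,0,0,0,0,0,0],
    [-1,0,0,0,0,0,0],
  ],
  newtons=60,
)

```text
clock: 4.0
position: [0.6181, -0.008, 0.0314]
tool_rot: [3.141, 0.002, 3.068]
force: [-1.2, 3.7, 7.3]
grip_width: 0.008
```

Emit:
arm_command(
  deltas=[
    [-1,0.15,0,0,0,0,0],
    [-1,0.3,0,0,0,0,0],
    [-1,0.45,0,0,0,0,0],
    [-1,0.6,0,0,0,0,0],
    [-1,0.7,0,0,0,0,0],
    [-1,0.8,0,0,0,0,0],
  ],
)

```text
clock: 4.75
position: [0.4988, 0.0011, 0.0314]
tool_rot: [3.14, 0.003, 3.068]
force: [4.4, 4.2, 3.6]
grip_width: 0.0083
```

Emit:
arm_command(
  deltas=[
    [-1,0.04,0,0,0,0,0],
    [-1,0.07,0,0,0,0,0],
    [-1,0.09,0,0,0,0,0],
    [-1,0.09,0,0,0,0,0],
  ],
)

```text
clock: 5.25
position: [0.488, 0.0019, 0.0315]
tool_rot: [3.139, 0.007, 3.067]
force: [20.0, 2.2, -11.7]
grip_width: 0.0081
```

Emit:
arm_command(
  deltas=[
    [0,0,0,0,0,0,0],
    [0,0,0,0,0,0,0],
    [0,0,0,-0.3,0,0,0],
    [0,0,0,-0.7,0,0,0],
    [0,0,0,-1,0,0,0],
    [0,0,0,-1,0,0,0],
  ],
)

```text
clock: 6.0
position: [0.4855, 0.001, 0.1832]
tool_rot: [-3.141, 0.005, 3.067]
force: [-0.2, -0.3, -1.1]
grip_width: 0.043
```

```bash
python3 - <<'E'
from h import *
import pickle
s=telemetry.observe(); c=cams.get_calibration('wrist'); im=cams.grab_frame('wrist')
cv2.imwrite('pics/w3.png',im); pickle.dump((s,c),open('w3.pkl','wb'))
print(s['clock'],s['position'],s['tool_rot'],s['qpos'])
cv2.imwrite('pics/sc3.png',cams.grab_frame('scene'))
im=cv2.imread('pics/sc3.png'); cv2.imwrite('pics/sc3a.png',cv2.resize(im[180:330,270:470],None,fx=4,fy=4,interpolation=cv2.INTER_CUBIC))
E
```

```text
6.0 [0.4855 0.001  0.1832] [-3.1411  0.0047  3.0668] [ 0.4786  0.4909 -0.7898  1.998   0.4707  0.8365  0.9205]
```

View pics/w3.png

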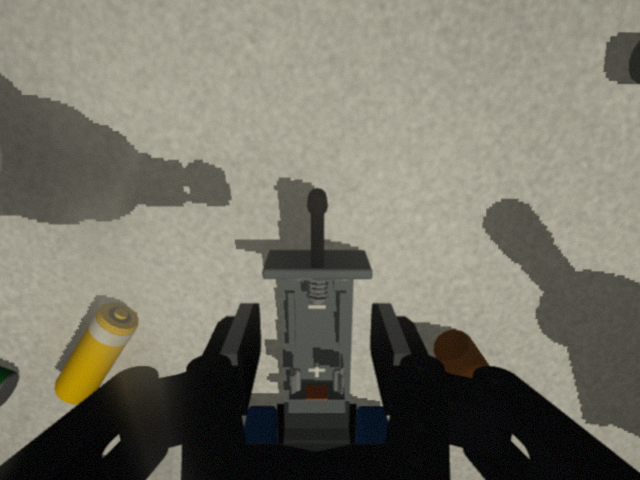

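View pics/sc3a.png

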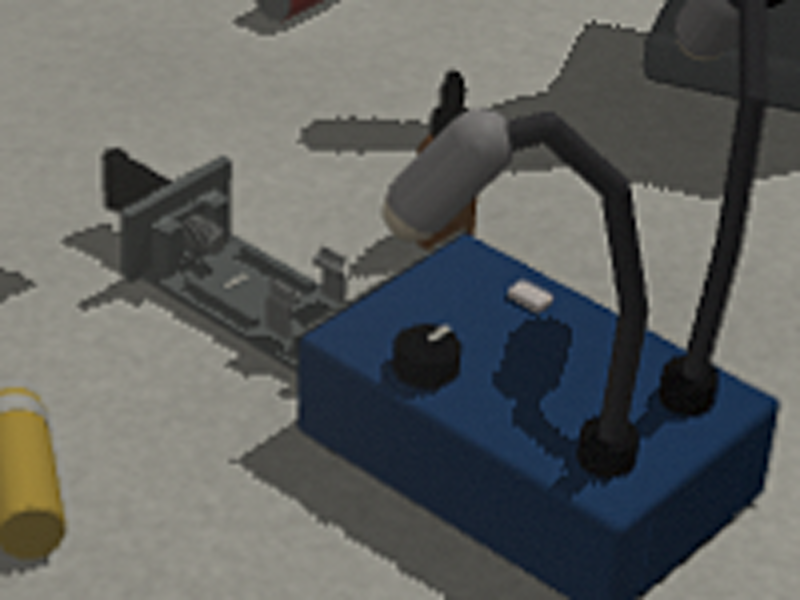

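```bash
python3 - <<'E'
from h import *
im=cv2.imread('pics/w3.png')
cv2.imwrite('pics/w3a.png',cv2.resize(im[235:455,240:400],None,fx=2.7*1.8,fy=2.7,interpolation=cv2.INTER_CUBIC))
E
```

```text
(no output)
```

View pics/w3a.png

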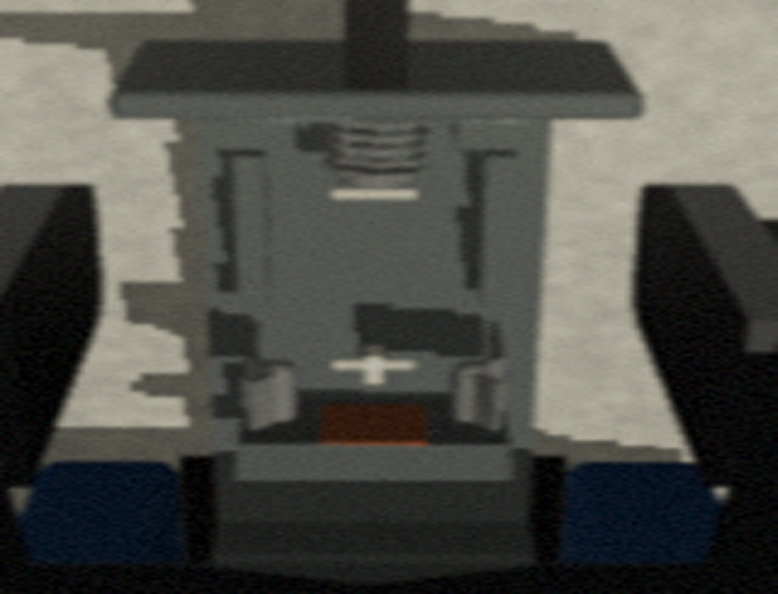

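```bash
python3 - <<'E'
from h import *
import pickle
s,c=pickle.load(open('w3.pkl','rb'))
f=lambda x,y,z:onz(c,240+x/4.86,235+y/2.7,z)
L=f(115,92,.05);R=f(640,92,.05);print('plate front top',L,R,np.linalg.norm(R-L),(L+R)/2,np.arctan2(-(R-L)[0],(R-L)[1]))
for n,x,y,z in [('minus',374,195,.01),('plus',374,370,.01),('contactbot',374,442,.0265+.0),('copper top?',372,405,.0265),('copL',320,425,.0265),('copR',427,425,.0265),('stoptopL',237,445,.038),('stoptopR',512,445,.038),('stopbackL',237,480,.038),('stopbackR',512,480,.038),('lampfrontbot',374,470,.0),('clipL',280,365,.044),('clipR',462,365,.044),('railL in',268,250,.016),('railR in',484,250,.016),('outL',195,250,.01),('outR',540,250,.01),('spr button top',375,180,.0325)]: print(n,f(x,y,z))
E
```

```text
plate front top [ 0.5053 -0.0368  0.05  ] [0.5107 0.0366 0.05  ] 0.07362695606342516 [ 0.508  -0.0001  0.05  ] -0.07370508822891528
minus [ 0.5567 -0.0041  0.01  ]
plus [ 0.6181 -0.0086  0.01  ]
contactbot [ 0.6324 -0.0096  0.0265]
copper top? [ 0.6189 -0.009   0.0265]
copL [ 0.6255 -0.0184  0.0265]
copR [ 0.6268 -0.0002  0.0265]
stoptopL [ 0.6227 -0.0315  0.038 ]
stoptopR [0.626  0.0135 0.038 ]
stopbackL [ 0.6352 -0.0327  0.038 ]
stopbackR [0.6386 0.0129 0.038 ]
lampfrontbot [ 0.665 -0.012  0.   ]
clipL [ 0.5914 -0.0214  0.044 ]
clipR [0.5935 0.007  0.044 ]
railL in [ 0.5706 -0.0228  0.016 ]
railR in [0.5732 0.0131 0.016 ]
outL [ 0.573  -0.0358  0.01  ]
outR [0.5773 0.0227 0.01  ]
spr button top [ 0.5408 -0.0028  0.0325]
```

```bash
python3 - <<'E'
from h import *
s=telemetry.observe();p=s['position'];e=np.array([np.pi,0,s['tool_rot'][2]])
P=np.array([.594,-.316,.17]);n=3
for i in range(n):
    p2=p+(P-p)/(n-i); e2=e.copy(); e2[2]+= (1.08-e[2])/(n-i)
    print(row(p2,e2,p,e)); p,e=p2,e2
E
```

```text
[-0.2959 -0.6837  0.0232 -0.     -0.      0.8433]
[-0.6538 -0.3572  0.0232  0.     -0.      0.8433]
[-0.7352  0.1204  0.0232  0.     -0.      0.8433]
```

Emit:
arm_command(
  deltas=[
    [1,-0.296,-0.684,0.023,0,0,0.843],
    [1,-0.296,-0.684,0.023,0,0,0.843],
    [1,-0.296,-0.684,0.023,0,0,0.843],
    [1,-0.296,-0.684,0.023,0,0,0.843],
  ],
)

```text
clock: 6.6
position: [0.5203, -0.1048, 0.1754]
tool_rot: [-3.14, -0.002, 2.4]
force: [0.0, 0.6, 0.5]
grip_width: 0.0858
```

Emit:
arm_command(
  deltas=[
    [1,-0.654,-0.357,0.023,0,0,0.843],
    [1,-0.654,-0.357,0.023,0,0,0.843],
    [1,-0.654,-0.357,0.023,0,0,0.843],
    [1,-0.654,-0.357,0.023,0,0,0.843],
  ],
)

```text
clock: 7.1
position: [0.5571, -0.2101, 0.1716]
tool_rot: [-3.139, -0.001, 1.738]
force: [0.4, 0.6, 0.5]
grip_width: 0.0853
```

Emit:
arm_command(
  deltas=[
    [1,-0.735,0.12,0.023,0,0,0.843],
    [1,-0.735,0.12,0.023,0,0,0.843],
    [1,-0.735,0.12,0.023,0,0,0.843],
    [1,-0.735,0.12,0.023,0,0,0.843],
    [1,-0.735,0.12,0.023,0,0,0.843],
  ],
)

```text
clock: 7.72
position: [0.594, -0.315, 0.1685]
tool_rot: [-3.139, 0.001, 1.082]
force: [0.4, 0.5, 0.4]
grip_width: 0.0855
```

```bash
python3 - <<'E'
from h import *
import pickle
s=telemetry.observe(); c=cams.get_calibration('wrist'); im=cams.grab_frame('wrist')
cv2.imwrite('pics/w4.png',im); pickle.dump((s,c),open('w4.pkl','wb'))
print(s['clock'],s['position'],s['tool_rot'],s['qpos'])
E
```

```text
7.725 [ 0.594  -0.315   0.1685] [-3.1393  0.0009  1.0824] [ 0.531   0.6872 -0.2103  1.5239  0.1642  0.9502 -0.2174]
```

View pics/w4.png

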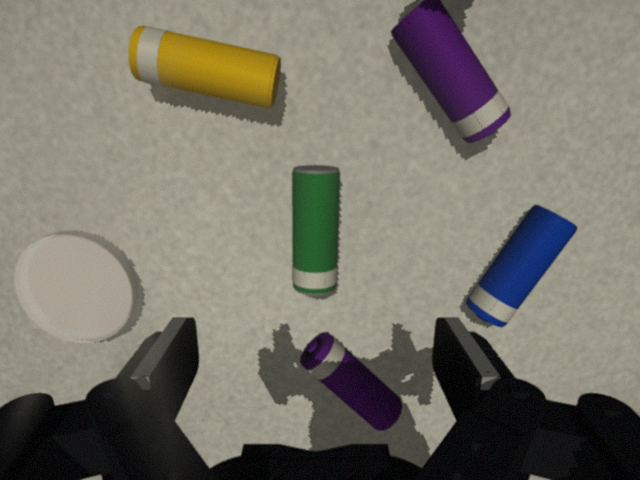

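```bash
python3 - <<'E'
from h import *
import pickle
s,c=pickle.load(open('w4.pkl','rb')); im=cv2.imread('pics/w4.png')
h=cv2.cvtColor(im,cv2.COLOR_BGR2HSV); m=cv2.inRange(h,(40,70,30),(85,255,255))
ys,xs=np.nonzero(m[140:310,270:360]); ys+=140;xs+=270
print(ys.min(),ys.max(),xs.min(),xs.max())
for r in(190,210,230,250): 
    x=xs[ys==r]; print(r,x.min(),x.max()); 
for r in (190,250):
    x=xs[ys==r]; print(onz(c,(x.min()+x.max())/2,r,.0165))
a=onz(c,316,170,.0165);b=onz(c,316,ys.min(),.033);d=onz(c,315,ys.max()+.5,.033)
print('minus mid',a,'minus top',b,'plus top',d,np.linalg.norm(b-d),(b+d)/2,'ang minus dir',np.arctan2((b-d)[1],(b-d)[0]))
cv2.imwrite('pics/w4a.png',cv2.resize(im[155:310,280:355],None,fx=7,fy=3.8,interpolation=cv2.INTER_CUBIC))
E
```

```text
172 293 293 339
190 293 338
210 293 337
230 293 337
250 293 336
[ 0.6063 -0.2912  0.0165]
[ 0.5853 -0.3293  0.0165]
minus mid [ 0.613  -0.2793  0.0165] minus top [ 0.6134 -0.2786  0.033 ] plus top [ 0.5731 -0.3531  0.033 ] 0.08466819391393729 [ 0.5933 -0.3158  0.033 ] ang minus dir 1.0751524642431278
```

View pics/w4a.png

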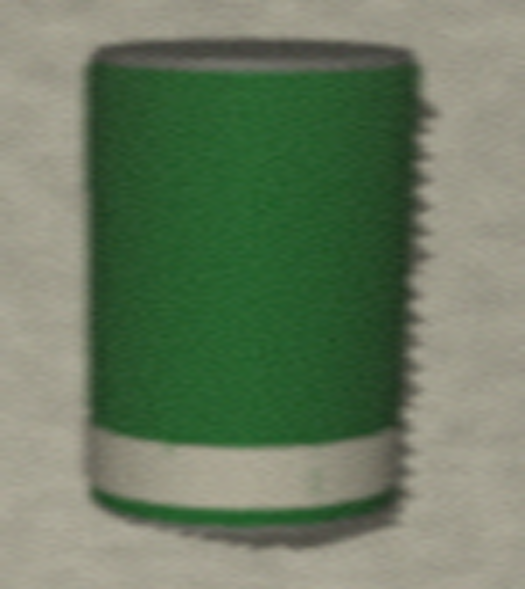

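```bash
python3 - <<'E'
from h import *
e=[np.pi,0,1.073]; print(row([.5951,-.3117,.06],e)); print(row([.5951,-.3117,.0245],e))
E
```

```text
[ 0.0236 -0.0029  0.725  -0.0024  0.0009  0.0143]
[ 0.0237 -0.0024  0.9616 -0.0024  0.0009  0.0143]
```

Emit:
arm_command(
  deltas=[
    [0.4,0.024,-0.002,0.35,0,0,0.014],
    [0.4,0.024,-0.002,0.65,0,0,0.014],
    [0.4,0.024,-0.002,0.85,0,0,0.014],
    [0.4,0.024,-0.002,0.96,0,0,0.014],
    [0.4,0.024,-0.002,0.96,0,0,0.014],
    [-1,0.024,-0.002,0.96,0,0,0.014],
    [-1,0.024,-0.002,0.96,0,0,0.014],
    [-1,0.024,-0.002,0.96,0,0,0.014],
  ],
  newtons=60,
)

```text
clock: 8.78
position: [0.5966, -0.3126, 0.0276]
tool_rot: [3.139, -0.0, 1.07]
force: [-1.4, 0.2, 6.7]
grip_width: 0.0305
```

Emit:
arm_command(
  deltas=[
    [-1,0,0,0,0,0,0],
    [-1,0,0,-0.1,0,0,0],
    [-1,0,0,-0.35,0,0,0],
    [-1,0,0,-0.7,0,0,0],
    [-1,0,0,-0.8,0,0,0],
    [-1,0,0,-0.8,0,0,0],
  ],
)

```text
clock: 9.52
position: [0.5962, -0.3125, 0.1475]
tool_rot: [3.139, 0.0, 1.07]
force: [-0.2, -0.1, -2.4]
grip_width: 0.031
```

```bash
python3 - <<'E'
from h import *
import pickle
s=telemetry.observe(); c=cams.get_calibration('wrist'); im=cams.grab_frame('wrist')
cv2.imwrite('pics/w5.png',im); pickle.dump((s,c),open('w5.pkl','wb'))
print(s['clock'],s['position'],s['tool_rot'],s['qpos'],s['grip_width'],s['force'])
E
```

```text
9.525 [ 0.5962 -0.3125  0.1475] [3.1394 0.     1.0702] [ 0.5239  0.7102 -0.2061  1.5399  0.1706  0.9069 -0.2393] 0.030976235972978845 [-0.1917 -0.069  -2.3874]
```

View pics/w5.png

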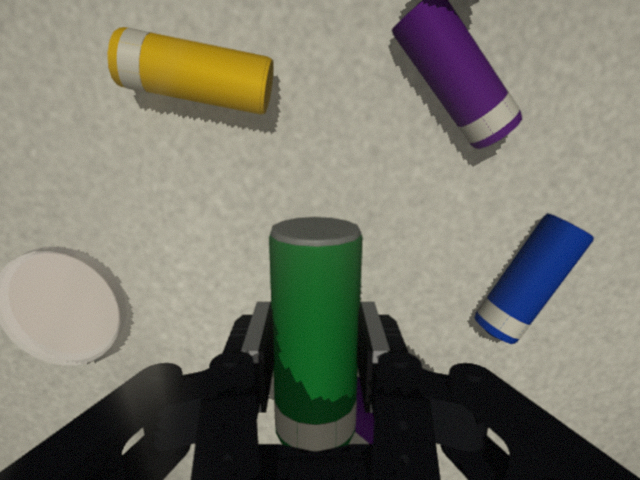

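```bash
cat >> h.py <<'E'
def intool(s,c,u,v,zt):
    R=Rt(s['tool_rot']); o,d=ray(c,u,v); o=R.inv().apply(o-s['position']); d=R.inv().apply(d)
    return o+d*(zt-o[2])/d[2]
E
python3 - <<'E'
from h import *
import pickle
s,c=pickle.load(open('w5.pkl','rb')); im=cv2.imread('pics/w5.png')
cv2.imwrite('pics/w5a.png',cv2.resize(im[205:455,255:375],None,fx=5,fy=2.4,interpolation=cv2.INTER_CUBIC))
for z in (.009,.011,.013): print(intool(s,c,316,231.5,z))
print('face top edge',intool(s,c,316,244,-.0055),'bottom edge',intool(s,c,316,218,.0275), 'plus top',intool(s,c,316,450,-.0055))
print('sides',intool(s,c,270,260,.011),intool(s,c,361,260,.011))
E
```

```text
[0.0379 0.0002 0.009 ]
[0.0373 0.0002 0.011 ]
[0.0367 0.0002 0.013 ]
face top edge [ 0.038   0.0002 -0.0055] bottom edge [0.0381 0.0002 0.0275] plus top [-0.0422  0.0002 -0.0055]
sides [ 0.0267 -0.0162  0.011 ] [0.0267 0.0163 0.011 ]
```

View pics/w5a.png

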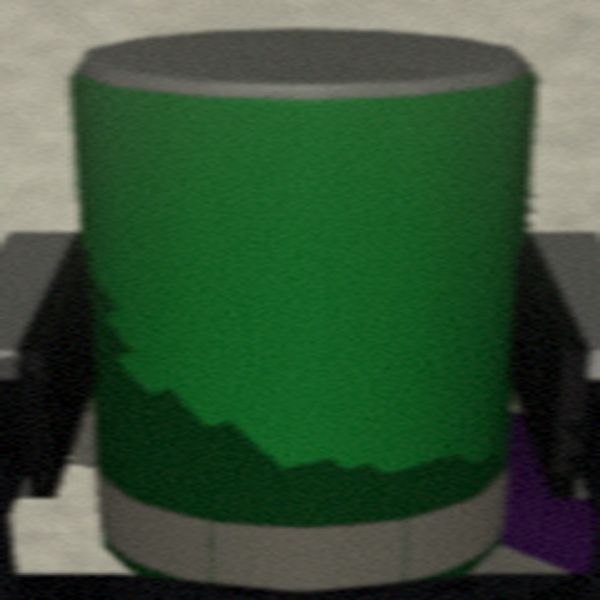

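```bash
cat >> h.py <<'E'
YAW=-.076; PC=np.array([.6277,-.0093,.0265])
MT=np.array([.038,0,.011])
def pose(th,d,h,mt=MT,lat=0.):
    "th deg tilt, d mm of minus centre from plus contact, h m minus centre height"
    R=Ro.from_euler('z',YAW)*Ro.from_euler('y',-np.radians(th))*Ro.from_euler('z',np.pi)*Ro.from_euler('x',np.pi)
    u=np.array([np.cos(YAW),np.sin(YAW),0]); n=np.array([-u[1],u[0],0])
    M=PC-u*d/1000+n*lat; M[2]=h
    return M-R.apply(mt),R
def rel(p0,R0,p,R): return np.round(np.r_[R0.inv().apply(p-p0)/.15,(R0.inv()*R).as_rotvec()/(np.pi/4)],3)
E
python3 - <<'E'
from h import *
s=telemetry.observe();p=s['position'];R0=Rt(s['tool_rot'])
P,R=pose(24,82,.090); print(P)
# interpolate: yaw first level
e=np.array([np.pi,0,s['tool_rot'][2]]); n=3; Q=P.copy(); 
for i in range(n):
    p2=p+(Q-p)/(n-i); e2=e.copy(); e2[2]+=(np.pi+YAW-e[2])/(n-i); print(row(p2,e2,p,e)); p,e=p2,e2
print('tilt',rel(p,Rt(e),P,R))
E
```

```text
[ 0.5761 -0.0054  0.1155]
[ 0.5773 -0.3653  0.0677  0.      0.     -0.8468]
[ 0.6797  0.0689  0.0677  0.      0.     -0.8468]
[ 0.4923  0.4737  0.0677 -0.      0.     -0.8468]
tilt [ 0.     0.     0.    -0.    -0.533 -0.   ]
```

Emit:
arm_command(
  deltas=[
    [-1,0.577,-0.365,0,0,0,-0.847],
    [-1,0.577,-0.365,0,0,0,-0.847],
    [-1,0.577,-0.365,0,0,0,-0.847],
    [-1,0.577,-0.365,0,0,0,-0.847],
    [-1,0.577,-0.365,0,0,0,-0.847],
  ],
  newtons=100,
)

```text
clock: 10.2
position: [0.5886, -0.2099, 0.1445]
tool_rot: [-3.14, -0.001, 1.735]
force: [-0.2, -0.3, -1.5]
grip_width: 0.0294
```

Emit:
arm_command(
  deltas=[
    [-1,0.68,0.069,0,0,0,-0.847],
    [-1,0.68,0.069,0,0,0,-0.847],
    [-1,0.68,0.069,0,0,0,-0.847],
    [-1,0.68,0.069,0,0,0,-0.847],
    [-1,0.68,0.069,0,0,0,-0.847],
  ],
)

```text
clock: 10.82
position: [0.5824, -0.1078, 0.1452]
tool_rot: [-3.141, -0.001, 2.398]
force: [0.1, -0.1, -1.7]
grip_width: 0.0293
```

Emit:
arm_command(
  deltas=[
    [-1,0.492,0.474,0,0,0,-0.847],
    [-1,0.492,0.474,0,0,0,-0.847],
    [-1,0.492,0.474,0,0,0,-0.847],
    [-1,0.492,0.474,0,0,0,-0.847],
    [-1,0.492,0.474,0,0,0,-0.847],
    [-1,0.492,0.474,0,0,0,-0.847],
  ],
)

```text
clock: 11.58
position: [0.5763, -0.0055, 0.1458]
tool_rot: [-3.142, -0.0, 3.061]
force: [-0.7, 0.3, -2.8]
grip_width: 0.0293
```

Emit:
arm_command(
  deltas=[
    [-1,0,0,0,0,-0.533,0],
    [-1,0,0,0,0,-0.533,0],
    [-1,0,0,0,0,-0.533,0],
    [-1,0,0,0,0,-0.533,0],
  ],
)

```text
clock: 12.08
position: [0.5757, -0.0049, 0.1463]
tool_rot: [-3.141, 0.419, 3.066]
force: [0.0, 0.3, -2.4]
grip_width: 0.0299
```

```bash
python3 - <<'E'
from h import *
import pickle
s=telemetry.observe(); c=cams.get_calibration('wrist'); im=cams.grab_frame('wrist')
cv2.imwrite('pics/w6.png',im); pickle.dump((s,c),open('w6.pkl','wb'))
print(s['clock'],s['position'],s['tool_rot'],s['qpos'],s['grip_width'],s['force'])
R=Rt(s['tool_rot']); print('axis',R.apply([-1,0,0]),'M',s['position']+R.apply(MT))
for h in(.09,.045,.026): print(rel(s['position'],R,*pose(24,82,h)))
print(intool(s,c,316,231.5,.011))
cv2.imwrite('pics/si6.png',cams.grab_frame('side')); cv2.imwrite('pics/sc6.png',cams.grab_frame('scene'))
E
```

```text
12.075 [ 0.5757 -0.0049  0.1463] [-3.141   0.4186  3.0657] [ 0.1504  0.4786 -0.3719  2.1432  1.1166  0.2889  0.3022] 0.02991247984980731 [ 0.0372  0.3142 -2.4394]
axis [ 0.911  -0.0693  0.4065] M [ 0.5455 -0.0026  0.1208]
[ 0.081 -0.003  0.189 -0.001 -0.     0.   ]
[ 0.203 -0.003  0.463 -0.001 -0.     0.   ]
[ 0.254 -0.003  0.579 -0.001 -0.     0.   ]
[ 0.0391 -0.0007  0.011 ]
```

View pics/w6.png

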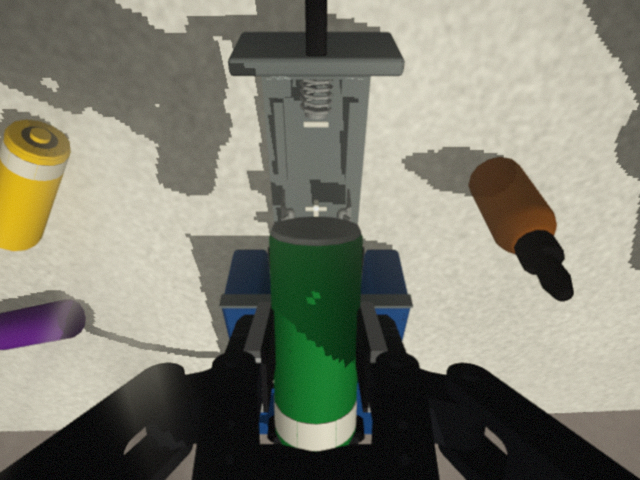

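View pics/sc6.png

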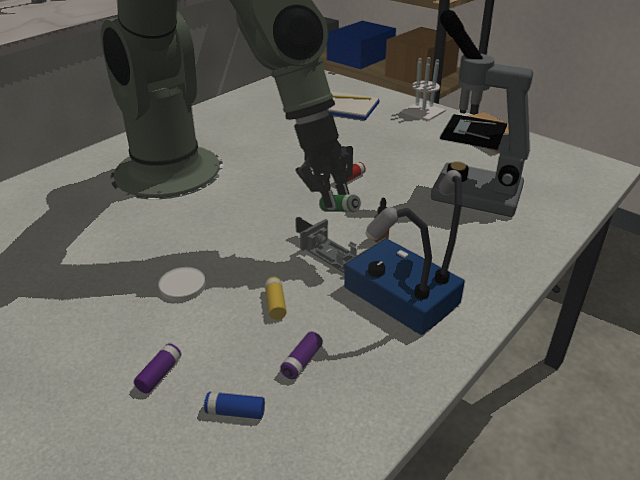

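```bash
python3 - <<'E'
from h import *
import pickle
s,c=pickle.load(open('w6.pkl','rb')); im=cv2.imread('pics/w6.png')
cv2.imwrite('pics/w6a.png',cv2.resize(im[20:245,220:415],None,fx=4,fy=2.66,interpolation=cv2.INTER_CUBIC))
print(onz(c,316,124,.01),onz(c,316,117,.0265),onz(c,316,208,.01))
L,R=onz(c,229,70,.05),onz(c,403,70,.05);print(L,R,(L+R)/2,np.arctan2(-(R-L)[0],(R-L)[1]))
print(proj(c,[.5419,-.0028,.0265]),proj(c,PC))
E
```

```text
[ 0.5561 -0.0041  0.01  ] [ 0.5446 -0.0032  0.0265] [ 0.6156 -0.0085  0.01  ]
[ 0.5101 -0.0381  0.05  ] [0.5157 0.0364 0.05  ] [ 0.5129 -0.0009  0.05  ] -0.07515550881243112
[316.4266 112.0537] [316.1714 237.8539]
```

View pics/w6a.png

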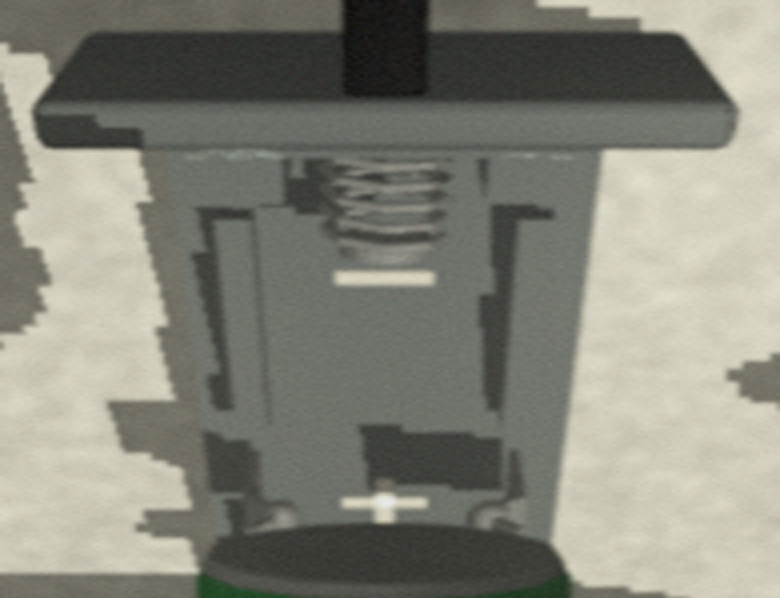

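Emit:
arm_command(
  deltas=[
    [-1,0.1,-0.003,0.25,0,0,0],
    [-1,0.203,-0.003,0.463,0,0,0],
    [-1,0.23,-0.003,0.52,0,0,0],
    [-1,0.25,-0.003,0.57,0,0,0],
    [-1,0.25,-0.003,0.57,0,0,0],
  ],
)

```text
clock: 12.85
position: [0.5776, -0.0059, 0.0519]
tool_rot: [3.14, 0.418, 3.064]
force: [0.8, 2.6, -1.0]
grip_width: 0.0298
```

```bash
python3 - <<'E'
from h import *
s=telemetry.observe(); R=Rt(s['tool_rot']); print(s['clock'],'M',s['position']+R.apply(MT),'plus',s['position']+R.apply(MT-[.091,0,0]),s['force'],s['grip_width'])
p0,R0=pose(24,82,.0275)
for a in [(24,86,.0275),(24,88,.0275),(24,88,.027),(18,91,.027),(12,92,.0265),(6,92.5,.0265),(0,92,.0265),(0,91,.0265)]: print(a,rel(p0,R0,*pose(*a)))
cv2.imwrite('pics/sc7.png',cams.grab_frame('scene'));cv2.imwrite('pics/si7.png',cams.grab_frame('side'))
a=cv2.imread('pics/sc7.png')[170:290,270:430];b=cv2.imread('pics/si7.png')[200:320,240:400]
cv2.imwrite('pics/c7.png',np.hstack([cv2.resize(a,None,fx=2.5,fy=2.5,interpolation=2),cv2.resize(b,None,fx=2.5,fy=2.5,interpolation=2)]))
E
```

```text
12.85 M [ 0.5474 -0.0036  0.0264] plus [ 0.6303 -0.0101  0.0634] [ 0.8305  2.6284 -0.9934] 0.02976995165394842
(24, 86, 0.0275) [ 0.024 -0.    -0.011  0.     0.     0.   ]
(24, 88, 0.0275) [ 0.037 -0.    -0.016  0.     0.     0.   ]
(24, 88, 0.027) [ 0.038 -0.    -0.013  0.     0.     0.   ]
(18, 91, 0.027) [ 0.05  -0.     0.006  0.     0.133  0.   ]
(12, 92, 0.0265) [ 0.054 -0.     0.033  0.     0.267  0.   ]
(6, 92.5, 0.0265) [ 0.056 -0.     0.059  0.     0.4    0.   ]
(0, 92, 0.0265) [ 0.056 -0.     0.088  0.     0.533  0.   ]
(0, 91, 0.0265) [ 0.05  -0.     0.091  0.     0.533  0.   ]
```

View pics/c7.png

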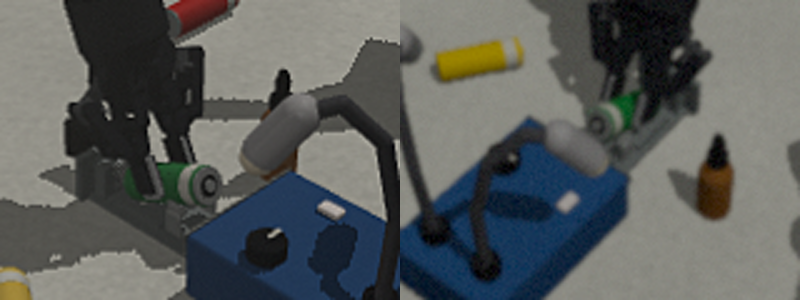

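Emit:
arm_command(
  deltas=[
    [-1,0.025,0,-0.01,0,0,0],
    [-1,0.038,0,-0.016,0,0,0],
    [-1,0.05,0,-0.022,0,0,0],
    [-1,0.05,0,-0.022,0,0,0],
    [-1,0.05,0,-0.022,0,0,0],
  ],
)

```text
clock: 13.58
position: [0.5694, -0.0055, 0.0533]
tool_rot: [-3.141, 0.42, 3.066]
force: [6.1, 0.3, -2.1]
grip_width: 0.0291
```

```bash
python3 - <<'E'
from h import *
import pickle
s=telemetry.observe(); R=Rt(s['tool_rot']); M=s['position']+R.apply(MT);print(s['clock'],'M',M,'d',(PC-M)[0]/.997,'plus',s['position']+R.apply(MT-[.091,0,0]),s['force'],s['grip_width'])
c=cams.get_calibration('wrist'); im=cams.grab_frame('wrist'); cv2.imwrite('pics/w8.png',im); pickle.dump((s,c),open('w8.pkl','wb'))
E
```

```text
13.575 M [ 0.5393 -0.0032  0.0277] d 0.0886343830337761 plus [ 0.6222 -0.0095  0.0648] [ 6.1098  0.3088 -2.1109] 0.029116978647594098
```

View pics/w8.png

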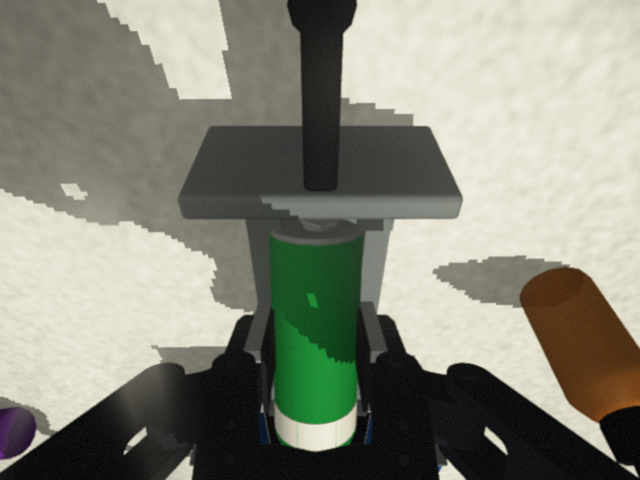

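```bash
python3 - <<'E'
from h import *
p0,R0=pose(24,88.6,.0277)
for a in [(20,90,.0272),(16,91,.027),(12,92,.0268)]: print(a,rel(p0,R0,*pose(*a)))
E
```

```text
(20, 90, 0.0272) [ 0.005 -0.     0.017  0.     0.089  0.   ]
(16, 91, 0.027) [ 0.009 -0.     0.034  0.     0.178  0.   ]
(12, 92, 0.0268) [ 0.013 -0.     0.051  0.     0.267  0.   ]
```

Emit:
arm_command(
  deltas=[
    [-1,0.005,0,0.017,0,0.089,0],
    [-1,0.009,0,0.034,0,0.178,0],
    [-1,0.013,0,0.051,0,0.267,0],
    [-1,0.013,0,0.051,0,0.267,0],
  ],
)

```text
clock: 14.12
position: [0.5714, -0.0033, 0.0461]
tool_rot: [3.142, 0.212, 3.07]
force: [11.9, -8.7, -0.9]
grip_width: 0.0296
```

```bash
python3 - <<'E'
from h import *
s=telemetry.observe(); R=Rt(s['tool_rot']); M=s['position']+R.apply(MT);print(s['clock'],'M',M,'d',(PC-M)[0]/.997,s['tool_rot'],'plus',s['position']+R.apply(MT-[.091,0,0]),s['force'],s['moment'],s['grip_width'])
im=cams.grab_frame('wrist'); cv2.imwrite('pics/w9.png',im)
cv2.imwrite('pics/sc9.png',cams.grab_frame('scene'))
a=cv2.imread('pics/sc9.png')[170:290,270:430]
cv2.imwrite('pics/c9.png',np.hstack([cv2.resize(a,None,fx=3.75,fy=3.75,interpolation=2)]))
p0,R0=pose(12,92,.0268)
for a in [(8,92.5,.0266),(4,92.5,.0265),(0,92,.0265),(-1,91.5,.0265)]: print(a,rel(p0,R0,*pose(*a)))
E
```

```text
14.125 M [ 0.5367 -0.0008  0.0273] d 0.09128188924190095 [3.1415 0.2125 3.0699] plus [ 0.6254 -0.0072  0.0465] [11.9092 -8.7368 -0.8959] [-1.6476 -2.1599 -0.3346] 0.029639827595877605
(8, 92.5, 0.0266) [-0.001  0.     0.018  0.     0.089  0.   ]
(4, 92.5, 0.0265) [-0.004 -0.     0.037  0.     0.178  0.   ]
(0, 92, 0.0265) [-0.009  0.     0.056  0.     0.267  0.   ]
(-1, 91.5, 0.0265) [-0.013  0.     0.062  0.     0.289  0.   ]
```

View pics/c9.png

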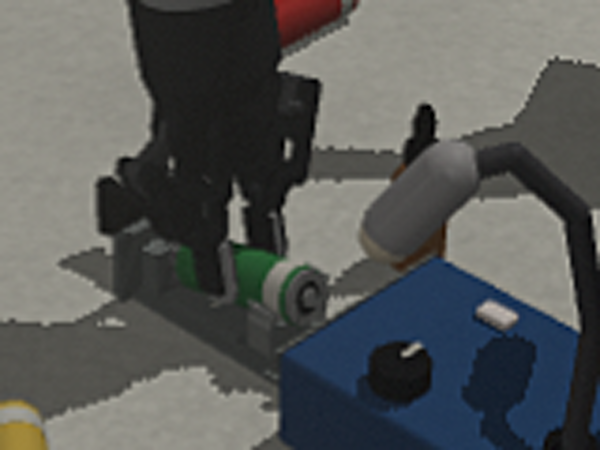

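View pics/w9.png

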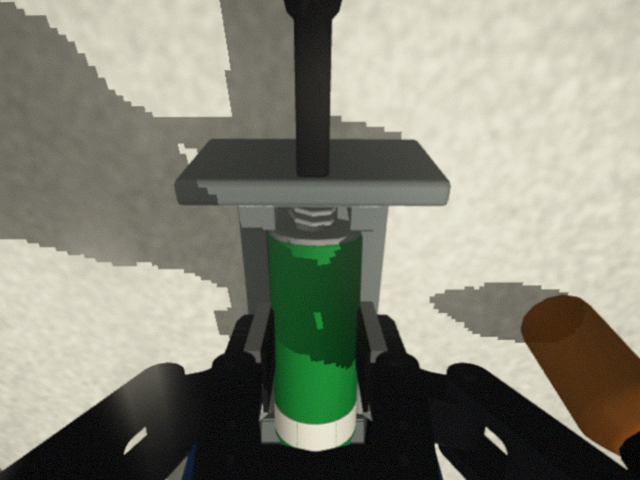

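Emit:
arm_command(
  deltas=[
    [-1,0,0,0,0,0,0],
    [-1,0,0,0,0,0,0],
  ],
)

```text
clock: 14.48
position: [0.5719, -0.0054, 0.046]
tool_rot: [3.142, 0.215, 3.066]
force: [10.1, 2.8, 4.5]
grip_width: 0.0294
```

Emit:
arm_command(
  deltas=[
    [-1,0,0,0.01,0,0.045,0],
    [-1,-0.001,0,0.018,0,0.089,0],
    [-1,-0.002,0,0.027,0,0.133,0],
    [-1,-0.004,0,0.037,0,0.178,0],
    [-1,-0.004,0,0.037,0,0.178,0],
    [-1,-0.004,0,0.037,0,0.178,0],
  ],
)

```text
clock: 15.22
position: [0.5736, -0.0056, 0.0402]
tool_rot: [3.142, 0.075, 3.065]
force: [12.6, 2.3, -4.5]
grip_width: 0.0297
```

```bash
python3 - <<'E'
from h import *
s=telemetry.observe(); R=Rt(s['tool_rot']); M=s['position']+R.apply(MT);print(s['clock'],'M',M,'d',(PC-M)[0]/.997,s['tool_rot'],'plus',s['position']+R.apply(MT-[.091,0,0]),s['force'],s['moment'],s['grip_width'])
im=cams.grab_frame('wrist'); cv2.imwrite('pics/w10.png',im)
cv2.imwrite('pics/sc10.png',cams.grab_frame('scene'))
a=cv2.imread('pics/sc10.png')[190:270,290:390]
b=cv2.imread('pics/w10.png')[100:,160:480]
cv2.imwrite('pics/c10.png',np.hstack([cv2.resize(a,(475,380),interpolation=2),b]))
E
```

```text
15.225 M [ 0.5366 -0.0027  0.0264] d 0.09133910205294805 [3.1415 0.0751 3.0655] plus [ 0.6271 -0.0096  0.0332] [12.5923  2.3365 -4.5317] [ 0.4327 -2.3077  0.078 ] 0.02968930824114349
```

View pics/c10.png

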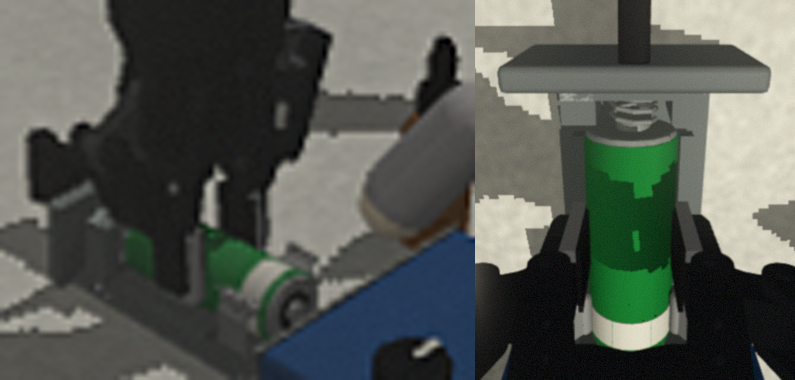

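Emit:
arm_command(
  deltas=[
    [-1,-0.002,0,0.01,0,0.045,0],
    [-1,-0.005,0,0.02,0,0.095,0],
    [-1,-0.007,0,0.025,0,0.11,0],
    [-1,-0.007,0,0.027,0,0.12,0],
    [-1,-0.007,0,0.027,0,0.12,0],
  ],
)

```text
clock: 15.95
position: [0.5749, -0.0056, 0.0375]
tool_rot: [-3.141, -0.019, 3.066]
force: [0.6, 1.1, 25.6]
grip_width: 0.0294
```

```bash
python3 - <<'E'
from h import *
s=telemetry.observe(); R=Rt(s['tool_rot']); M=s['position']+R.apply(MT);print(s['clock'],'M',M,'d',(PC-M)[0]/.997,s['tool_rot'],'plus',s['position']+R.apply(MT-[.091,0,0]),s['force'],s['moment'],s['grip_width'])
im=cams.grab_frame('wrist'); cv2.imwrite('pics/w11.png',im)
cv2.imwrite('pics/sc11.png',cams.grab_frame('scene'))
a=cv2.imread('pics/sc11.png')[190:270,290:390]
b=cv2.imread('pics/w11.png')[100:,160:480]
cv2.imwrite('pics/c11.png',np.hstack([cv2.resize(a,(475,380),interpolation=2),b]))
E
```

```text
15.95 M [ 0.5368 -0.0027  0.0272] d 0.09113651637126852 [-3.1407 -0.0186  3.0655] plus [ 0.6276 -0.0096  0.0255] [ 0.6487  1.0719 25.5545] [ 0.1779 -0.3939  0.0655] 0.029377391077020507
```

View pics/c11.png

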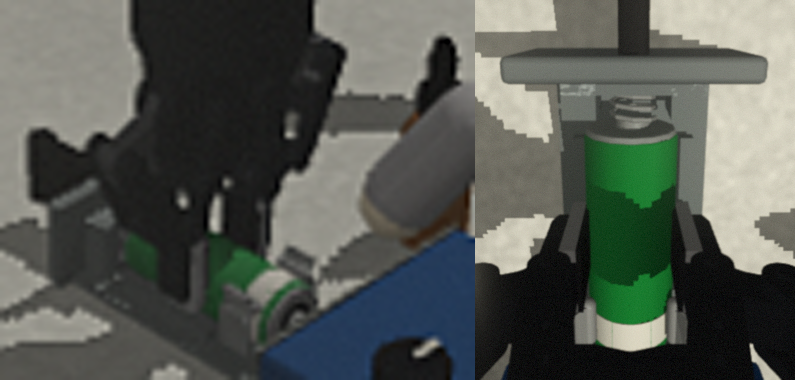

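Emit:
arm_command(
  deltas=[
    [0.2,0,0,-0.01,0,0,0],
    [0.2,0,0,-0.01,0,0,0],
    [0.2,0,0,-0.01,0,0,0],
    [0.2,0,0,-0.1,0,0,0],
    [0.2,0,0,-0.4,0,0,0],
    [0.2,0.3,0,-0.8,0,0,0],
    [0.2,0.5,0,-0.9,0,0,0],
    [0.2,0.5,0,-0.9,0,0,0],
  ],
)

```text
clock: 17.05
position: [0.5006, -0.0005, 0.1747]
tool_rot: [-3.139, -0.02, 3.066]
force: [0.4, -1.1, -0.8]
grip_width: 0.0512
```

```bash
python3 - <<'E'
from h import *
import pickle
s=telemetry.observe(); c=cams.get_calibration('wrist'); im=cams.grab_frame('wrist'); cv2.imwrite('pics/w12.png',im); pickle.dump((s,c),open('w12.pkl','wb'))
print(s['clock'],s['position'],s['tool_rot'],s['force'])
cv2.imwrite('pics/sc12.png',cams.grab_frame('scene'))
a=cv2.imread('pics/sc12.png')[190:270,290:390]
b=cv2.imread('pics/w12.png')[100:,160:480]
cv2.imwrite('pics/c12.png',np.hstack([cv2.resize(a,(475,380),interpolation=2),b]))
E
```

```text
17.05 [ 0.5006 -0.0005  0.1747] [-3.1386 -0.0196  3.0659] [ 0.4071 -1.0601 -0.7659]
```

View pics/c12.png

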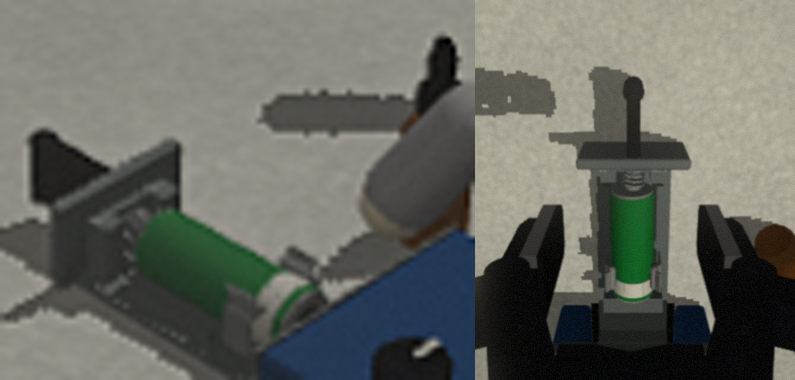

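View pics/w12.png

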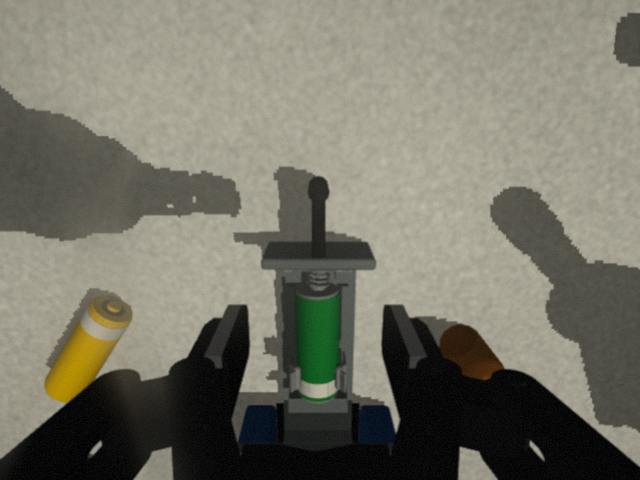

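```bash
python3 - <<'E'
from h import *
im=cv2.imread('pics/w12.png')
cv2.imwrite('pics/w12a.png',cv2.resize(im[235:455,250:390],None,fx=5,fy=2.7,interpolation=cv2.INTER_CUBIC))
im=cv2.imread('pics/sc12.png'); cv2.imwrite('pics/sc12a.png',cv2.resize(im[205:275,300:380],None,fx=8,fy=8,interpolation=cv2.INTER_CUBIC))
E
```

```text
(no output)
```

View pics/w12a.png

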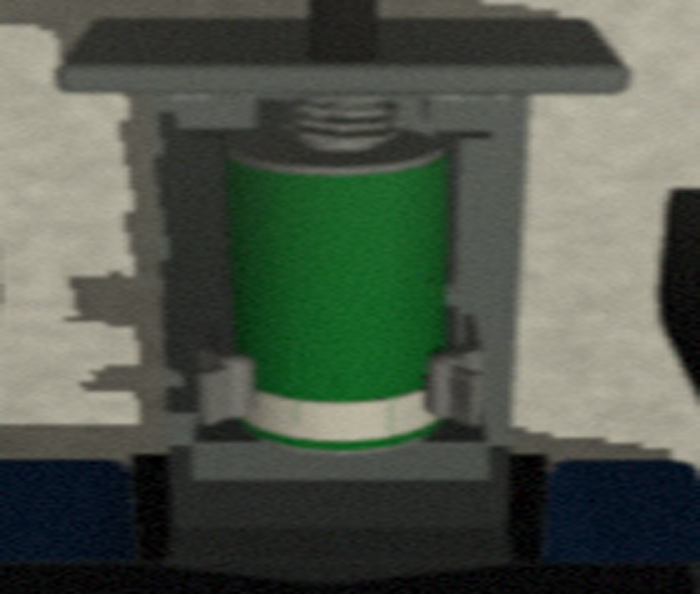

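View pics/sc12a.png

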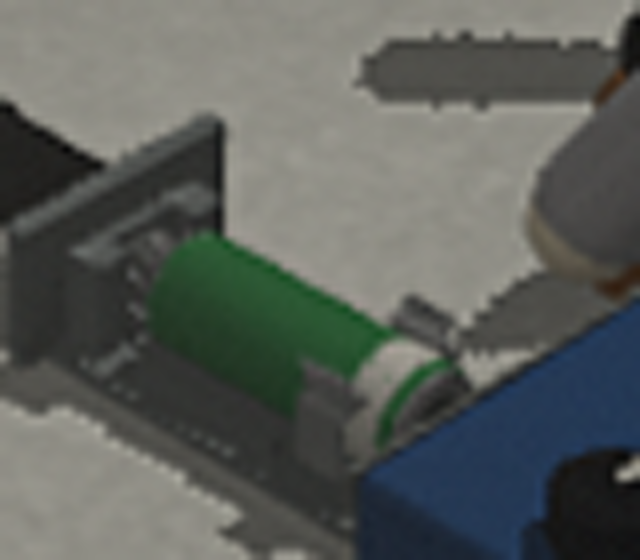

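```bash
python3 - <<'E'
from h import *
import pickle
s,c=pickle.load(open('w12.pkl','rb')); g=lambda x,y,z:onz(c,250+x/5,235+y/2.7,z)
sc=cams.get_calibration('scene')
m=g(340,172,.043);print('minus top',m,'plus top',g(343,450,.043),'stop top edge',g(343,444,.038))
# triangulate the top line at band edge: white band inner edge top
print('proj expected scene minus top / plus top')
u=np.array([np.cos(YAW),np.sin(YAW),0])
for d,z in [(91,.043),(3,.043),(3,.047)]:
  X=PC-u*d/1000; X[2]=z; print(d,z,(proj(sc,X)-[300,205])*8,((proj(c,X)-[250,235])*[5,2.7]))
E
```

```text
minus top [ 0.5408 -0.0031  0.043 ] plus top [ 0.6246 -0.0087  0.043 ] stop top edge [ 0.6265 -0.0089  0.038 ]
proj expected scene minus top / plus top
91 0.043 [177.6272 221.4669] [342.7874 158.0303]
3 0.043 [427.8312 364.3639] [340.893  450.3776]
3 0.047 [428.2947 351.3669] [340.9748 459.8786]
```

```bash
python3 - <<'E'
from h import *
e=[np.pi,0,np.pi-.076]
print(row([.487,.0016,.09],e)); print(row([.487,.0016,.031],e))
E
```

```text
[ 0.0887  0.0085  0.5546 -0.0024 -0.0268 -0.0006]
[ 0.0804  0.0093  0.9478 -0.0024 -0.0268 -0.0006]
```

Emit:
arm_command(
  deltas=[
    [0,0.089,0.009,0.3,0,-0.027,0],
    [0,0.089,0.009,0.55,0,-0.027,0],
    [0,0.08,0.009,0.8,0,-0.027,0],
    [0,0.08,0.009,0.948,0,-0.027,0],
    [0,0.08,0.009,0.948,0,-0.027,0],
    [-1,0.08,0.009,0.948,0,-0.027,0],
    [-1,0.08,0.009,0.948,0,-0.027,0],
    [-1,0.08,0.009,0.948,0,-0.027,0],
  ],
  newtons=60,
)

```text
clock: 18.15
position: [0.4871, 0.002, 0.0311]
tool_rot: [-3.141, 0.0, 3.065]
force: [-0.7, 1.7, 8.1]
grip_width: 0.0082
```

Emit:
arm_command(
  deltas=[
    [-1,0,0,0,0,0,0],
    [-1,-0.1,0,0,0,0,0],
    [-1,-0.2,0,0,0,0,0],
    [-1,-0.3,0,0,0,0,0],
    [-1,-0.4,0,0,0,0,0],
    [-1,-0.5,0,0,0,0,0],
    [-1,-0.6,0,0,0,0,0],
    [-1,-0.7,0,0,0,0,0],
  ],
)

```text
clock: 19.15
position: [0.5919, -0.0059, 0.0312]
tool_rot: [-3.14, -0.0, 3.065]
force: [-4.1, 1.3, 9.4]
grip_width: 0.0079
```

Emit:
arm_command(
  deltas=[
    [-1,-0.08,0,0,0,0,0],
    [-1,-0.15,0,0,0,0,0],
    [-1,-0.19,0,0,0,0,0],
    [-1,-0.21,0,0,0,0,0],
    [-1,-0.23,0,0,0,0,0],
    [-1,-0.245,0,0,0,0,0],
    [-1,-0.245,0,0,0,0,0],
  ],
)

```text
clock: 20.02
position: [0.6254, -0.0085, 0.0311]
tool_rot: [-3.139, -0.006, 3.066]
force: [-25.2, 1.6, 27.4]
grip_width: 0.0081
```

Emit:
arm_command(
  deltas=[
    [0,0,0,0,0,0,0],
    [0,0,0,0,0,0,0],
    [0,0,0,-0.3,0,0,0],
    [0,0.2,0,-0.7,0,0,0],
    [0,0.5,0,-0.9,0,0,0],
    [0,0.5,0,-0.9,0,0,0],
  ],
)

```text
clock: 20.78
position: [0.5522, -0.0032, 0.1679]
tool_rot: [-3.139, 0.002, 3.066]
force: [1.1, -0.4, -0.6]
grip_width: 0.0428
```

```bash
python3 - <<'E'
from h import *
import pickle
s=telemetry.observe(); c=cams.get_calibration('wrist'); im=cams.grab_frame('wrist'); cv2.imwrite('pics/w13.png',im); pickle.dump((s,c),open('w13.pkl','wb'))
print(s['clock'],s['position'],s['tool_rot'],s['force'])
cv2.imwrite('pics/w13a.png',cv2.resize(im[180:420,220:420],None,fx=3.5,fy=2.5,interpolation=cv2.INTER_CUBIC))
cv2.imwrite('pics/sc13.png',cams.grab_frame('scene'))
E
```

```text
20.775 [ 0.5522 -0.0032  0.1679] [-3.1388  0.002   3.0659] [ 1.0582 -0.3527 -0.6114]
```

View pics/w13a.png

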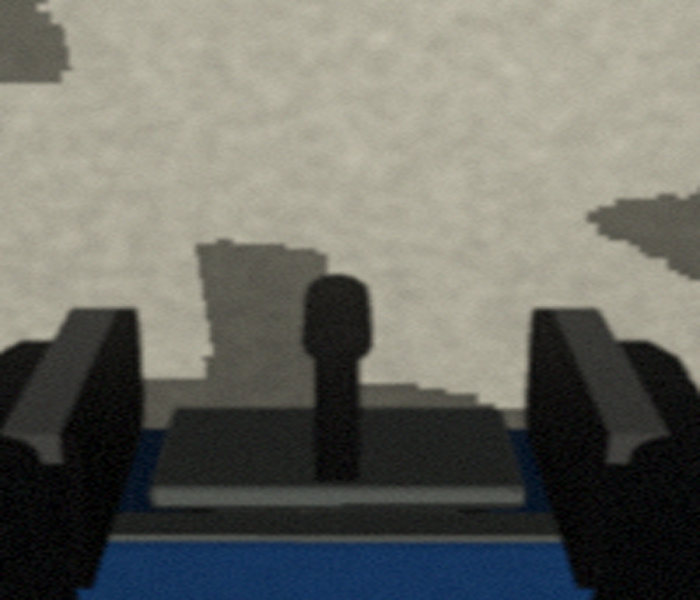

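View pics/sc13.png

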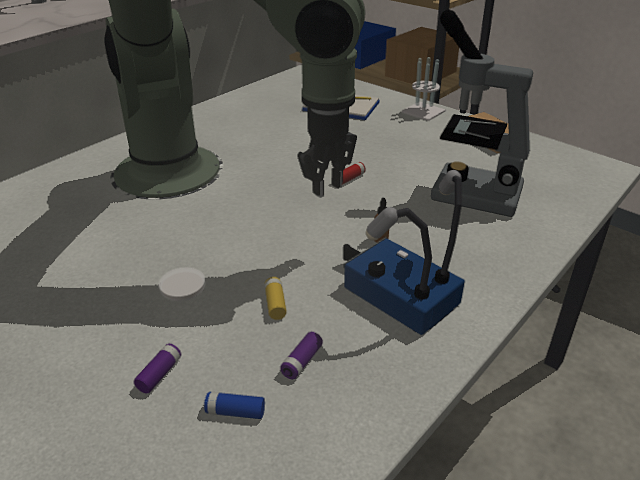

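```bash
python3 - <<'E'
from h import *
import pickle
s,c=pickle.load(open('w13.pkl','rb')); g=lambda x,y,z:onz(c,220+x/3.5,180+y/2.5,z)
print(g(338,487,.05),g(338,505,.05),g(338,512,.062),g(338,538,.062))
a=cv2.imread('pics/sc13.png')[225:305,325:425]; cv2.imwrite('pics/sc13a.png',cv2.resize(a,None,fx=7,fy=7,interpolation=2))
E
```

```text
[ 0.6475 -0.0107  0.05  ] [ 0.6535 -0.0112  0.05  ] [ 0.6468 -0.0107  0.062 ] [ 0.6552 -0.0113  0.062 ]
```

View pics/sc13a.png

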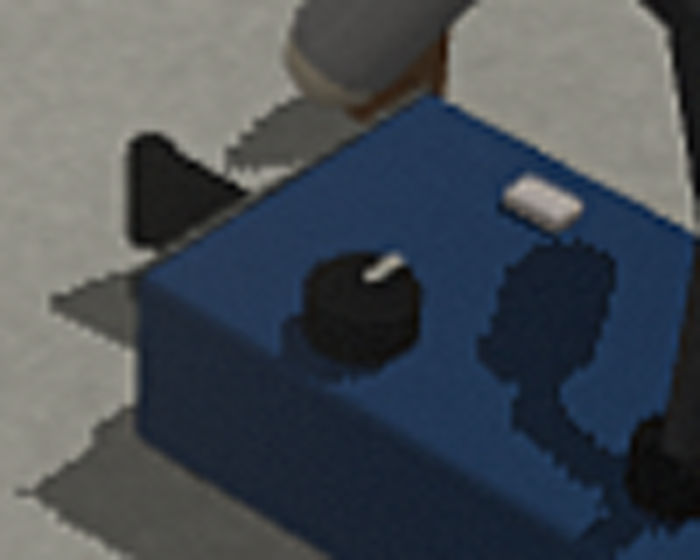

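```bash
python3 - <<'E'
from h import *
print(job.job_done())
E
```

```text
the job is handed in; nothing more can be done
None
```

The green cell is fitted and the loaded tray is fully home. I handed the job in at about 21 s of the 70 s; no verdict is reported.

**What I did**
- **Tray:** I drew it out by its pull to the stop, where the wrist force rose to 20 N. It had started about 9 mm out of the lamp.
- **Cell:** I gripped it near its middle, tilted it 24° with the plus end up and pushed the minus end back against the spring (about 6 N). I then lowered the plus end until it sat on the tray floor with 25 N upward on the hand, released it and lifted clear.
- **Closing:** I slid the tray in by the pull until it met a hard stop at 25 N, then let go and moved clear.

**Last checks**
- **Cell (with the tray still out):** After release it lay level, with both clips over it. Its plus end was within about 1 mm of where a fitted cell's should be. The minus end agreed to about 1–2 mm, allowing for its steel rim.
- **Tray:** The plate front measured x = 0.6475 m, against 0.6476 m expected for home.
- **Other objects:** The red cell, petri dish and dropper bottle looked unmoved in the last scene picture. I compared them by eye and did not re-measure them. No stray contact showed in the forces.

**Disagreements**
- While I lowered the cell, the forward force on the hand was 10–12 N. I expected about 5–6 N from the spring. It fell to 0.6 N once the cell was seated.
- The closing travel read 138.7 mm instead of 140 mm. I put this down to slack in the grip or at the stop, since the plate position agreed with home.

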